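# Pack the model sideboard for the courier: wedge its door, interleave its shelves

### The arm

A 6-joint arm with a two-finger parallel gripper is mounted at the origin on the work surface. World frame = base frame: x ahead of the robot, y to its left, z up, the work surface at z = 0. Lengths are in m, angles in rad, forces in N, time in s.
With the tool pointing down it reaches from about 0.3 to 0.875 m from the base axis. Payload 6.4 kg.
Tool frame: the origin (TCP) lies midway between the tips of the shut fingers; the grasp point (between the pads) lies 19 mm behind it; z points along the fingers, y is the direction in which the jaws open and shut (so a half turn about z gives the same grasp; the last joint's range is limited). The gripper opens to 85 mm and grips with 20 to 120 N. Pads are 22 mm wide; open, the fingers measure 114 mm over their backs; the gripper's body (76 mm by 85 mm) begins 54 mm behind the grasp point. The pads swing forward as they close: fully open they stand 13 mm farther back than shut.
Start: joints at [-1.5, 0.181, 1.607, -0, 1.354, -0.206], TCP at [0.157, -0.553, 0.194] pointing down, gripper open.
Joint ranges: [-2.99, 2.99], [-0.89, 2.07], [0.3, 2.58], [-1.14, 4.28], [0, 2.63], [-3.12, 3.12]. Speed limits (rad/s): [2.57, 2.57, 3.01, 3.14, 3.14, 3.14].

### API

Orientations are given as a unit quaternion [w, x, y, z].
In Python, from bench import get_obs, camera, hand_in gives the robot as it stands.
- The arm moves only by the tool drive_tool, never from a script. Its argument "deltas" is a list of rows, each a list of 2 entries, a list of its own where there are three numbers: the shift along the world's x, y, z in m, then the turn about the world's z in rad. A call has 1 to 10 rows; each row shifts and turns the pose as measured when the row begins; what a row does not reach is not made up. A row lasts 1/10 s, in which the tool goes at most 50 mm and 8.59 degrees, less where a joint would pass 70% of its speed; a pose out of reach is approached as far as the arm can. A call is refused whole if a number of a shift passes 0.05 or a number of a turn 0.15, either way. A call with a gripper value outside its range is refused whole. "gripper" is the opening, from 0 (shut) to 1 (fully open), set as the call begins (left out, the last holds). The fingers move at their own pace and stop on an object; the grip force is fixed at half the most. Time passes only in rows, so rows that do not move let the fingers close. It gives the time, the measured TCP pose, the force and the opening at its end, in the units of the state.
- get_obs(): the state, without advancing time (a new reading comes with each control period).
- camera(name): name is "scene" or "top"; returns a dict with "frame" (480x640x3 uint8, red, green, blue), "fx", "fy", "cx", "cy" (pixels), "eye" and "attitude" of the camera in the world. Camera axes: x right, y down, z forward; pixel columns grow to the right and rows downward; lengths in m; the calibration is good to about 2 mm. A picture is of the moment at which its call begins. There is no depth.
- hand_in(): hands the job in, once; it reports no verdict.
The state is a dict: "time_s": time; "q": joint angles; "dq": joint speeds; "joint_efforts": joint torques, N m; "eef_pos": TCP position; "eef_rot": TCP orientation; "wrist_force": force on the tool from outside, world axes, zero at the start; "torque": the same for the moment, N m; "opening": opening from 0.0 (shut) to 1.0 (fully open).
Only numpy, scipy, OpenCV 4.12 (cv2) and the standard library are available. Lean on these libraries where they do the work, as an engineer would, in place of code of your own. Each camera call takes 0.05 s, during which the arm holds its last target.

### The job

Get the model sideboard ready for the courier. Its door keeps springing open, so slide the red wedge, thin end first, in under the door near its free edge and tap it in until the door is pushed shut and jammed there by the wedge alone. Stack all of its loose brown shelves flat in the bay between the aluminium corners, with a blue separator card between each two; a card that is not needed may stay where it is, and leave the stool, sink and tin alone.

Things in the scene. Friction and masses are not known exactly. Their poses are not given: they have to be found in the camera images.
- pack_board: plywood packing board, x -150 to +110 mm, y -170 to +170 mm, 9 mm thick, fixed on a black mat whose top is at z = 0.003. Origin on its underside; x away from the robot; turned up to 0.2 rad. On it (in its axes): a birch sideboard, screwed down, x +30 to +105 mm, y -25 to +155 mm, top 127 mm above the origin; and the shelf bay (bay_floor)
- door (a joint): the sideboard's white door, on an upright hinge at its left (+y) edge (board x +27, y +154 mm); 0 = shut, grows (rad) as it swings out towards the robot. A push-open spring (catch not fitted yet) holds it ajar at about 0.5 and pushes with 0.08 N m when shut. Panel 88 mm wide, 98 high, 6 thick; its lower edge hangs 11 mm above the board's top
- door_foot (a point): point on the board's top (board x +24, y +88, z +9 mm), straight below the front face of the shut door, 66 mm from its hinge and 22 mm from its free edge; axes as the board's. The wedge goes in here, along +x: behind it, under door and sideboard, is a clear slot 11 mm high and over 70 mm deep
- wedge_mid (a point): red wooden wedge, 120 mm long (x), 26 wide (y), flat underneath, its top sloping evenly from 23 mm high at the blunt tail (-x end) to 3 mm at the thin tip (+x end). The point is half-way along and across, 6.5 mm above its underside. It is 11 mm thick 48 mm from the tip, so it tightens with this point about 12 mm in front of door_foot. 40 g
- bay_floor (a point): centre of the floor of the shelf bay, on the board's top (board x -10, y -105, z +9 mm); axes as the board's. The bay is 64 (x) by 90 mm (y) inside, marked by four aluminium corner angles 44 mm high with legs about 14 mm long, open between them on all sides
- bar_stool: bystander: chrome bar stool model with a black seat, 64 mm across the foot, 114 mm high, origin under its centre; leave it alone
- sink: bystander: white ceramic sink model, 70 x 95 x 30 mm high, origin under its centre; leave it alone
- knob_tin: bystander: round brass tin with a knob on its lid, 71 mm across, 62 mm high, origin under its centre; leave it alone
- shelf1_mid (a point): loose brown wooden shelf 1 of the sideboard (may be absent), 54 mm (x) by 80 mm (y) by 6 mm thick, lying flat on the mat, about 30 g; the point is its centre, half-way up
- shelf2_mid (a point): loose brown wooden shelf 2 of the sideboard (may be absent), 54 mm (x) by 80 mm (y) by 6 mm thick, lying flat on the mat, about 30 g; the point is its centre, half-way up
- shelf3_mid (a point): loose brown wooden shelf 3 of the sideboard (may be absent), 54 mm (x) by 80 mm (y) by 6 mm thick, lying flat on the mat, about 30 g; the point is its centre, half-way up
- shelf4_mid (a point): loose brown wooden shelf 4 of the sideboard (may be absent), 54 mm (x) by 80 mm (y) by 6 mm thick, lying flat on the mat, about 30 g; the point is its centre, half-way up
- card1_mid (a point): blue separator card 1, stiff board 54 mm (x) by 80 mm (y) by 5 mm thick, lying flat on the mat, 15 g; the point is its centre, half-way up
- card2_mid (a point): blue separator card 2, stiff board 54 mm (x) by 80 mm (y) by 5 mm thick, lying flat on the mat, 15 g; the point is its centre, half-way up
- card3_mid (a point): blue separator card 3, stiff board 54 mm (x) by 80 mm (y) by 5 mm thick, lying flat on the mat, 15 g; the point is its centre, half-way up
Things that resemble listed ones, but are neither listed nor needed, are in the scene too. Of the things like the part that bears wedge_mid, leave any that is pink or white; of the rest the larger one is meant.

How it is judged:
By the outcome, as a careful person would: the job done as asked, in the order asked, and still so for the second after the job is handed in, with the robot touching nothing.
Of shelf1, shelf2, shelf3, shelf4 only 3 to 4 are there at a start; the rules pass over those that are not, and their reading is None.
At some moment in a run one of wedge, shelf1, shelf2, shelf3, shelf4 may be knocked a few centimetres aside while the robot is not near it.
Once in a run the grip may slacken for a moment while it holds something.
It also fails if it takes over 210 s, if anything falls off the work surface, if the arm or the gripper's body presses on something with over 40 N, if the wrist force passes 120 N, or if a joint passes its speed limit or range.

## Working session

There is one attempt and no reset: what is moved stays moved. The work goes in short steps, Python scripts to look and compute and a tool call to move; the robot and the scene stay as the last step left them, time stands still between calls to the robot, and variables do not carry over. Pictures are saved under pics/ and viewed, and the job is handed in when it is done.

Besides the shell and the picture viewer there is one more tool, called after ">>>" as name(argument=value, ...), one argument or row to a line, values as JSON. drive_tool: Moves the arm, as the interface text tells. Its arguments: {"type":"object","properties":{"deltas":{"type":"array","items":{"type":"array"}},"gripper":{"type":"number"}},"required":["deltas"]}

```bash
ls; mkdir -p pics; python3 - <<'E'
from bench import get_obs,camera
import cv2
o=get_obs();print(o)
for n in("scene","top"):
    c=camera(n);cv2.imwrite(f"pics/{n}0.png",c["frame"][:,:,::-1]);print({k:v for k,v in c.items() if k!="frame"})
E
```

```text
pics
{'time_s': 0.0, 'q': array([-1.50033044e+00,  1.81506082e-01,  1.60800153e+00,  1.56965031e-05,
        1.35378852e+00, -2.06279583e-01]), 'dq': array([ 0.00016096, -0.00040216, -0.00120802,  0.00104247, -0.00109253,
       -0.00098296]), 'joint_efforts': array([-7.12943674e-04, -4.44878340e+01, -3.51333904e+01, -4.47496168e-04,
        9.03449720e-03,  3.05172293e-06]), 'eef_pos': array([ 0.15709522, -0.55249589,  0.19300699]), 'eef_rot': array([-8.49252200e-04,  9.90441634e-01,  1.37929855e-01,  6.54392901e-05]), 'wrist_force': array([-0.0121985 ,  0.76603816,  0.83732361]), 'torque': array([-0.00664904, -0.00803107, -0.00602015]), 'opening': 0.9965885923062211}
{'fx': 554.716050437666, 'fy': 554.716050437666, 'cx': 313.70491836515635, 'cy': 243.1185769054019, 'eye': array([0.96242468, 0.58741649, 1.02697519]), 'attitude': array([-0.10537211,  0.28845815,  0.90295338, -0.30060573])}
{'fx': 614.8760543094053, 'fy': 614.8760543094053, 'cx': 318.00437688078375, 'cy': 240.20825204707594, 'eye': array([ 0.4179828 , -0.00922609,  1.41190406]), 'attitude': array([ 0.02821123, -0.70184286,  0.71161563, -0.01496395])}
```

```bash
cat > h.py <<'E'
import numpy as np,cv2
from bench import get_obs,camera
from scipy.spatial.transform import Rotation as R
def rot(c):
    q=c["attitude"];return R.from_quat([q[1],q[2],q[3],q[0]]).as_matrix()
def ray(c,uv,z):
    uv=np.atleast_2d(np.array(uv,float))
    d=np.c_[(uv[:,0]-c["cx"])/c["fx"],(uv[:,1]-c["cy"])/c["fy"],np.ones(len(uv))]@rot(c).T
    t=(z-c["eye"][2])/d[:,2];return c["eye"]+d*t[:,None]
def proj(c,P):
    p=(np.atleast_2d(P)-c["eye"])@rot(c);return np.c_[p[:,0]/p[:,2]*c["fx"]+c["cx"],p[:,1]/p[:,2]*c["fy"]+c["cy"]]
H={"red":[((0,150,90),(5,255,255)),((174,150,90),(180,255,255))],"blue":[((100,130,60),(125,255,255))],
"brown":[((7,110,90),(15,235,255))]}
def blobs(c,col,amin=120):
    hsv=cv2.cvtColor(c["frame"],cv2.COLOR_RGB2HSV)
    m=sum(cv2.inRange(hsv,np.array(a),np.array(b)) for a,b in H[col])
    m=cv2.morphologyEx(m.astype(np.uint8),cv2.MORPH_OPEN,np.ones((3,3)))
    cs,_=cv2.findContours(m,cv2.RETR_EXTERNAL,cv2.CHAIN_APPROX_NONE)
    return [k for k in cs if cv2.contourArea(k)>amin]
def rects(c,col,z,smin=0,smax=9):
    out=[]
    for k in blobs(c,col):
        P=ray(c,k[:,0,:],z)[:,:2].astype(np.float32)
        r=cv2.minAreaRect(P*1000);b=cv2.boxPoints(r)
        e=b[1]-b[0];f=b[2]-b[1]
        if np.hypot(*e)<np.hypot(*f):e=f
        a=np.arctan2(e[1],e[0]);a=(a+np.pi/2)%np.pi-np.pi/2
        out.append((np.round(r[0],1),np.round(sorted(r[1]),1),round(float(a),3),k[:,0].mean(0).round()))
    return out
def show(c,name,box=None,s=1):
    f=c["frame"][:,:,::-1]
    if box:f=f[box[1]:box[3],box[0]:box[2]]
    cv2.imwrite(f"pics/{name}.png",cv2.resize(f,None,fx=s,fy=s,interpolation=cv2.INTER_CUBIC))
E
python3 - <<'E'
from h import *
t=camera("top");s=camera("scene")
for n,c in(("top",t),("scene",s)):
  for col,z in(("brown",.009),("blue",.008),("red",.01)):
    print(n,col)
    for r in rects(c,col,z):print(r)
show(t,"t1",(230,130,430,280),4);show(s,"s1",(200,100,360,180),5)
show(s,"s2",(190,190,390,360),4)
show(t,"t2",(400,240,560,330),5)
E
```

```text
top brown
(array([400.8, 330.8]), array([55.8, 82. ]), -1.534, array([181., 287.]))
(array([538.1, 450.9]), array([56.5, 82.2]), -1.502, array([129., 228.]))
(array([ 535.6, -448.2]), array([56.8, 81.5]), 1.536, array([522., 223.]))
(array([620.8, 333.5]), array([56.3, 82. ]), 1.492, array([180., 191.]))
(array([734. , 532.7]), array([23.8, 34.1]), -1.293, array([ 94., 145.]))
(array([1024.1,   14.1]), array([  87.1, 1496.9]), 1.549, array([316.,  15.]))
top blue
(array([507.2, 324.7]), array([56. , 82.2]), 1.479, array([184., 241.]))
(array([ 510.1, -327.6]), array([56.8, 81.7]), 1.541, array([469., 235.]))
(array([ 621.5, -321.5]), array([56.6, 82.4]), -1.52, array([465., 187.]))
top red
(array([ 395.9, -427.8]), array([22.7, 93.4]), 0.962, array([515., 285.]))
(array([ 400.9, -330.3]), array([ 32.5, 122.7]), -0.127, array([471., 283.]))
scene brown
(array([538.1, 450.9]), array([54.8, 81.8]), -1.52, array([447., 422.]))
(array([616.4, 334.1]), array([46.3, 82.6]), 1.485, array([374., 396.]))
(array([396.2, 330.9]), array([47.4, 82.3]), -1.535, array([456., 335.]))
(array([1119.2, -226.6]), array([240.9, 945.4]), 1.571, array([ 52., 354.]))
(array([ 530.6, -447.6]), array([47.1, 87.5]), 1.504, array([212., 145.]))
(array([-397.9,  199.7]), array([ 32.1, 175.9]), 0.289, array([631., 146.]))
(array([-4.388e+02, -4.000e-01]), array([298. , 375.8]), 0.24, array([584., 105.]))
(array([-537.1, -442.2]), array([ 45.2, 152.5]), 0.702, array([490.,  19.]))
scene blue
(array([506.9, 324.7]), array([56. , 82.1]), 1.483, array([414., 362.]))
(array([ 620.9, -321.5]), array([56.4, 86.1]), -1.522, array([204., 189.]))
(array([-323.1,  254.9]), array([24.5, 86.6]), 0.604, array([636., 172.]))
(array([ 510. , -327.9]), array([57. , 86.7]), 1.507, array([241., 169.]))
scene red
(array([ 401.2, -329.2]), array([ 49.6, 121.6]), -0.255, array([275., 151.]))
(array([ 394.4, -431.2]), array([ 21.6, 105.7]), 1.003, array([258., 129.]))
```

```bash
cat > board.py <<'E'
from h import *
def board(c):
    g=cv2.cvtColor(c["frame"],cv2.COLOR_RGB2GRAY)
    _,m=cv2.threshold(g,120,255,cv2.THRESH_BINARY)
    cs,_=cv2.findContours(m,cv2.RETR_EXTERNAL,cv2.CHAIN_APPROX_NONE)
    k=[k for k in cs if cv2.pointPolygonTest(k,(330.,240.),False)>0]
    k=min(k,key=cv2.contourArea)[:,0,:].astype(float)
    def ln(a,b):
        a=np.array(a,float);b=np.array(b,float);d=(b-a)/np.hypot(*(b-a));n=np.array([-d[1],d[0]])
        s=(k-a)@d;e=(k-a)@n;L=np.hypot(*(b-a))
        q=k[(abs(e)<3)&(s>.1*L)&(s<.9*L)]
        vx,vy,x,y=cv2.fitLine(q.astype(np.float32),cv2.DIST_HUBER,0,.01,.01).ravel();return np.cross([x,y,1],[x+vx,y+vy,1])
    TR=(394.5,145);BR=(406,257);BL=(257,272);HL=(250,190)
    r,b,l=ln(TR,BR),ln(BR,BL),ln(BL,HL)
    X=lambda a,b:(lambda p:p[:2]/p[2])(np.cross(a,b))
    return X(r,b),X(b,l),r
if __name__=="__main__":
    c=camera("top");br,bl,_=board(c);P=ray(c,[br,bl,(394.5,145)],.012);print(P, np.linalg.norm(P[0]-P[1]))
    d=P[1]-P[0];psi=np.arctan2(-d[0],d[1]);print("psi",psi)
    ex=np.array([np.cos(psi),np.sin(psi),0]);ey=np.array([-np.sin(psi),np.cos(psi),0])
    O=(P[0]+P[1])/2+.15*ex;print("O",O,"depth",(P[2]-P[0])@ex)
    Q=lambda x,y,z:O*[1,1,0]+x*ex+y*ey+[0,0,.003+z]
    print("foot",Q(.024,.088,.009),"bay",Q(-.01,-.105,.009))
    B=[Q(-.01+a*.032,-.105+b*.045,.053) for a in(1,-1)for b in(1,-1)]
    print("bay top corners px",proj(c,B).round(1), "hinge", proj(c,[Q(.027,.154,.118)]).round(1))
    W=[ray(c,[p],z)[0] for p,z in (((400+412/5,240+90/5),.026),((400+378/5,240+357/5),.006),((400+340/5,240+82/5),.003),((400+313/5,240+350/5),.003))]
    print(np.round(W,4)); s=camera("scene")
    print("scene bay",proj(s,B).round(1))
E
python3 board.py
```

```text
Traceback (most recent call last):
  File "board.py", line 18, in <module>
    c=camera("top");br,bl,_=board(c);P=ray(c,[br,bl,(394.5,145)],.012);print(P, np.linalg.norm(P[0]-P[1]))
                            ~~~~~^^^
  File "board.py", line 14, in board
    r,b,l=ln(TR,BR),ln(BR,BL),ln(BL,HL)
          ~~^^^^^^^
  File "board.py", line 12, in ln
    vx,vy,x,y=cv2.fitLine(q.astype(np.float32),cv2.DIST_HUBER,0,.01,.01).ravel();return np.cross([x,y,1],[x+vx,y+vy,1])
              ~~~~~~~~~~~^^^^^^^^^^^^^^^^^^^^^^^^^^^^^^^^^^^^^^^^^^^^^^^
cv2.error: OpenCV(4.12.0) /io/opencv/modules/imgproc/src/linefit.cpp:50: error: (-215:Assertion failed) count > 0 in function 'fitLine2D_wods'
```

```bash
sed -i 's/RETR_EXTERNAL,cv2.CHAIN_APPROX_NONE)\n    k=/X/; /threshold/,$s/RETR_EXTERNAL/RETR_LIST/; s/min(k,key=cv2.contourArea)/min([q for q in k if cv2.contourArea(q)>8000],key=cv2.contourArea)/' board.py; python3 board.py
```

```text
[[ 0.46202352 -0.18221201  0.012     ]
 [ 0.43439062  0.15668815  0.012     ]
 [ 0.72037504 -0.16222516  0.012     ]] 0.34002484007206407
psi 0.08135700569106619
O [ 5.97710924e-01 -5.71839348e-04  1.20000000e-02] depth 0.2591212578608916
foot [0.61448002 0.0890875  0.012     ] bay [ 0.59627707 -0.10603721  0.012     ]
bay top corners px [[350.7 184.2]
 [391.1 180.3]
 [353.5 212.8]
 [394.1 208.9]] hinge [[250.9 187. ]]
[[ 0.4576 -0.3521  0.026 ]
 [ 0.3375 -0.3381  0.006 ]
 [ 0.4624 -0.3252  0.003 ]
 [ 0.3409 -0.3096  0.003 ]]
scene bay [[258.8 247.6]
 [234.6 222.9]
 [281.8 232.9]
 [257.4 209.2]]
```

>>> drive_tool(
  deltas=[
    [[0.04,0.03,0],-0.06],
    [[0.04,0.03,0],-0.06],
    [[0.04,0.03,0],-0.06],
    [[0.04,0.03,0],-0.06],
    [[0.04,0.03,0],-0.06],
    [[0.04,0.03,0],-0.06],
    [[0.04,0.03,0],-0.04],
    [[0,0,0],0],
  ],
  gripper=0.7,
)

```text
time_s: 1.15
eef_pos: [0.4386, -0.3393, 0.1944]
eef_rot: [0.001, 0.997, -0.073, 0.001]
wrist_force: [-0.9, -0.6, -0.3]
opening: 0.701
```

>>> drive_tool(
  deltas=[
    [[0.003,0.003,-0.04],0.025],
    [[0,0,-0.05],0],
    [[0,0,-0.05],0],
    [[0,0,-0.03],0],
    [[0,0,-0.008],0],
    [[0,0,0],0],
  ],
)

```text
time_s: 1.75
eef_pos: [0.4425, -0.3378, 0.0145]
eef_rot: [0.004, 0.998, -0.057, 0.003]
wrist_force: [0.5, -0.1, 0.0]
opening: 0.701
```

>>> drive_tool(
  deltas=[
    [[0,0.001,-0.005],-0.005],
    [[0,0,-0.003],0],
    [[0,0,0],0],
  ],
)

```text
time_s: 2.05
eef_pos: [0.4443, -0.3402, 0.0104]
eef_rot: [0.007, 0.998, -0.06, 0.005]
wrist_force: [-0.6, -0.3, -0.4]
opening: 0.706
```

```bash
python3 - <<'E'
from h import *
t=camera("top");s=camera("scene")
show(t,"t3",(400,200,560,330),5);show(s,"s3",(200,80,400,200),4)
o=get_obs();print(o["eef_pos"],o["wrist_force"])
E
```

```text
[ 0.44452169 -0.34029645  0.0106193 ] [ 0.10349095  0.35616581 -0.53202461]
```

```bash
python3 - <<'E'
from h import *
s=camera("scene")
print(proj(s,[[.4445,-.34,.0106],[.441,-.31,.02],[.448,-.37,.02],[.46,-.3387,.026],[.339,-.324,.006]]))
for i in range(4):
  o=get_obs();print(o["eef_pos"],o["eef_rot"])
E
```

```text
[[260.44969089 155.27509528]
 [267.66783182 158.79232082]
 [252.9340822  146.57700177]
 [255.26541858 153.60712382]
 [297.24567121 144.1739819 ]]
[ 0.44436393 -0.34003457  0.01037018] [ 0.00700457  0.99816516 -0.05990344  0.00536828]
[ 0.44436393 -0.34003457  0.01037018] [ 0.00700457  0.99816516 -0.05990344  0.00536828]
[ 0.44436393 -0.34003457  0.01037018] [ 0.00700457  0.99816516 -0.05990344  0.00536828]
[ 0.44436393 -0.34003457  0.01037018] [ 0.00700457  0.99816516 -0.05990344  0.00536828]
```

```bash
python3 - <<'E'
from h import *
s=camera("scene")
show(s,"s4",(225,85,305,165),7)
E
```

>>> drive_tool(
  deltas=[
    [[-0.002,0.003,-0.004],0],
    [[0,0,-0.002],0],
    [[0,0,0],0],
  ],
)

```text
time_s: 2.55
eef_pos: [0.4424, -0.3367, 0.0043]
eef_rot: [0.007, 0.998, -0.06, 0.006]
wrist_force: [0.5, -0.0, 0.5]
opening: 0.706
```

>>> drive_tool(
  deltas=[
    [[0,0,0],0],
    [[0,0,0],0],
    [[0,0,0],0],
    [[0,0,0],0],
    [[0,0,0],0],
    [[0,0,0],0],
    [[0,0,0],0],
  ],
  gripper=0.0,
)

```text
time_s: 3.25
eef_pos: [0.4424, -0.3367, 0.0042]
eef_rot: [0.007, 0.998, -0.06, 0.005]
wrist_force: [0.2, 0.0, 0.1]
opening: 0.003
```

```bash
python3 - <<'E'
from h import *
s=camera("scene");t=camera("top")
show(s,"s5",(225,85,305,165),7);show(t,"t5",(400,200,560,330),5)
E
python3 - <<'E'
from h import *
s=camera("scene")
for z in (.004,.01,.02,.03):print(ray(s,[(261.4,148.6)],z))
print(rects(s,"red",.01))
o=get_obs();print(o)
E
```

```text
[[ 0.42553405 -0.36588452  0.004     ]]
[[ 0.42868305 -0.36029317  0.01      ]]
[[ 0.43393137 -0.35097426  0.02      ]]
[[ 0.4391797  -0.34165536  0.03      ]]
[(array([ 400.9, -327.7]), array([ 49.4, 122.7]), -0.281, array([275., 151.]))]
{'time_s': 3.4, 'q': array([-0.86272312,  0.37480413,  1.7952482 , -0.00243217,  0.95376839,
        0.82892119]), 'dq': array([ 0.00038463,  0.00013442,  0.00107997, -0.00071396,  0.00029462,
        0.00233656]), 'joint_efforts': array([-1.81072639e-03, -4.64089143e+01, -2.74552649e+01, -8.02812225e-03,
       -8.50652321e-02, -2.06696996e-05]), 'eef_pos': array([ 0.4423446 , -0.33660616,  0.00414221]), 'eef_rot': array([ 0.00708224,  0.99817684, -0.05969127,  0.0054586 ]), 'wrist_force': array([0.15537417, 0.48065643, 0.46855936]), 'torque': array([-0.01733289,  0.04765758,  0.01475123]), 'opening': -0.0034680012352689004}
```

>>> drive_tool(
  deltas=[
    [[0,0,0.03],0],
    [[0,0,0.03],0],
    [[0,0.03,0],0],
    [[0,0.03,0],0],
    [[0,0.02,0],0],
    [[0,0,-0.02],0],
    [[0,0,-0.02],0],
    [[0,0,0],0],
  ],
)

```text
time_s: 4.2
eef_pos: [0.4429, -0.2544, 0.0269]
eef_rot: [0.008, 0.998, -0.06, 0.007]
wrist_force: [-0.4, 0.6, -0.0]
opening: 0.007
```

```bash
python3 - <<'E'
from h import *
s=camera("scene");t=camera("top");o=get_obs();print(o["eef_pos"],o["eef_rot"],o["wrist_force"])
print(proj(s,o["eef_pos"]),proj(t,o["eef_pos"]))
show(s,"s6",(225,85,305,185),6);show(t,"t6",(400,200,560,330),5)
f=s["frame"].astype(float);f=255*(f/255)**.45
cv2.imwrite("pics/s6g.png",cv2.resize(f[85:185,225:305,::-1].astype(np.uint8),None,fx=6,fy=6))
E
```

```text
[ 0.444355   -0.25600359  0.02910061] [ 0.00929442  0.9981044  -0.06023656  0.00853041] [-0.35908837 -0.03243212  0.00811972]
[[278.0874476  169.18458153]] [[439.82817936 264.47052011]]
```

>>> drive_tool(
  deltas=[
    [[0,0,-0.01],0],
    [[0,0,-0.008],0],
    [[0,0,-0.004],0],
    [[0,0,-0.003],0],
    [[0,0,0],0],
  ],
)

```text
time_s: 4.8
eef_pos: [0.4458, -0.2582, 0.0045]
eef_rot: [0.011, 0.998, -0.061, 0.01]
wrist_force: [-0.6, 0.1, -0.9]
opening: -0.001
```

>>> drive_tool(
  deltas=[
    [[0,0,-0.002],0],
    [[0,0,-0.002],0],
    [[0,0,-0.002],0],
    [[0,0,0],0],
  ],
)

```text
time_s: 5.2
eef_pos: [0.446, -0.2585, -0.0017]
eef_rot: [0.011, 0.998, -0.061, 0.01]
wrist_force: [-0.3, -0.5, 0.1]
opening: 0.001
```

>>> drive_tool(
  deltas=[
    [[0,0,-0.003],0],
    [[0,0,-0.003],0],
    [[0,0,-0.003],0],
    [[0,0,-0.003],0],
    [[0,0,0],0],
  ],
)

```text
time_s: 5.7
eef_pos: [0.4461, -0.2585, -0.0146]
eef_rot: [0.011, 0.998, -0.061, 0.01]
wrist_force: [0.0, 0.5, -0.3]
opening: -0.002
```

```bash
python3 - <<'E'
from h import *
s=camera("scene");o=get_obs();print(o["eef_pos"],proj(s,o["eef_pos"]))
f=s["frame"].astype(float);f=255*(f/255)**.45
cv2.imwrite("pics/s7g.png",cv2.resize(f[85:185,225:305,::-1].astype(np.uint8),None,fx=6,fy=6))
E
```

```text
[ 0.44619451 -0.25861039 -0.0144712 ] [[277.51046764 180.91513346]]
```

>>> drive_tool(
  deltas=[
    [[0,0,-0.003],0],
    [[0,0,-0.002],0],
    [[0,0,-0.002],0],
    [[0,0,0],0],
  ],
)

```text
time_s: 6.15
eef_pos: [0.4463, -0.2587, -0.0219]
eef_rot: [0.011, 0.998, -0.061, 0.011]
wrist_force: [1.5, -0.1, 0.2]
opening: -0.001
```

>>> drive_tool(
  deltas=[
    [[0,0,-0.0015],0],
    [[0,0,-0.0015],0],
    [[0,0,0],0],
  ],
)

```text
time_s: 6.45
eef_pos: [0.4464, -0.2588, -0.0251]
eef_rot: [0.011, 0.998, -0.061, 0.011]
wrist_force: [0.2, -0.2, 0.2]
opening: -0.002
```

>>> drive_tool(
  deltas=[
    [[0,0,-0.0015],0],
    [[0,0,-0.0015],0],
    [[0,0,0],0],
  ],
)

```text
time_s: 6.75
eef_pos: [0.4464, -0.2588, -0.0283]
eef_rot: [0.011, 0.998, -0.061, 0.011]
wrist_force: [0.1, -0.6, 0.3]
opening: 0.001
```

```bash
python3 - <<'E'
from h import *
s=camera("scene");o=get_obs();print(o["eef_pos"],proj(s,o["eef_pos"]),o["wrist_force"],o["joint_efforts"],o["q"])
f=s["frame"].astype(float);f=255*(f/255)**.45
cv2.imwrite("pics/s8g.png",cv2.resize(f[145:185,255:305,::-1].astype(np.uint8),None,fx=12,fy=12))
E
```

```text
[ 0.44649252 -0.25886686 -0.02823645] [[277.54639665 184.58716449]] [-0.31581758 -0.80111091 -0.04775367] [-3.32846488e-03 -4.27857649e+01 -2.47739571e+01 -1.32114877e-02
 -1.59522258e-01  7.57891985e-05] [-0.75322979  0.35576311  1.9133392  -0.00466341  0.84149599  0.94233035]
```

>>> drive_tool(
  deltas=[
    [[0,0,-0.001],0],
    [[0,0,-0.001],0],
    [[0,0,-0.001],0],
    [[0,0,0],0],
  ],
)

```text
time_s: 7.2
eef_pos: [0.4466, -0.2589, -0.0314]
eef_rot: [0.011, 0.998, -0.061, 0.011]
wrist_force: [0.6, 0.2, 0.9]
opening: 0.004
```

>>> drive_tool(
  deltas=[
    [[0,0,-0.001],0],
    [[0,0,-0.001],0],
    [[0,0,-0.001],0],
    [[0,0,0],0],
  ],
)

```text
time_s: 7.6
eef_pos: [0.4467, -0.2591, -0.0342]
eef_rot: [0.011, 0.998, -0.061, 0.011]
wrist_force: [-0.6, 0.9, 2.4]
opening: 0.001
```

>>> drive_tool(
  deltas=[
    [[0,0,-0.001],0],
    [[0,0,-0.001],0],
    [[0,0,0],0],
  ],
)

```text
time_s: 7.9
eef_pos: [0.4468, -0.2591, -0.0339]
eef_rot: [0.011, 0.998, -0.06, 0.011]
wrist_force: [0.1, 0.9, 0.2]
opening: -0.003
```

>>> drive_tool(
  deltas=[
    [[0,0,-0.003],0],
  ],
)

```text
time_s: 8.0
eef_pos: [0.4471, -0.2594, -0.0346]
eef_rot: [0.011, 0.998, -0.06, 0.01]
wrist_force: [-16.2, 12.9, 56.9]
opening: -0.001
```

```bash
python3 - <<'E'
from h import *
s=camera("scene");o=get_obs();print(o["eef_pos"],proj(s,o["eef_pos"]),o["wrist_force"])
show(s,"s9",(200,60,360,200),5)
E
```

```text
[ 0.44704703 -0.25933829 -0.03444296] [[277.3517318  186.20984744]] [-8.86128449  7.68770633 29.83872409]
```

```bash
python3 - <<'E'
from h import *
s=camera("scene");
for p in((277,178.4),(276,178.6)):print(ray(s,[p],.003), ray(s,[p],.008))
E
```

```text
[[ 0.45108802 -0.25244977  0.003     ]] [[ 0.45358484 -0.24834876  0.008     ]]
[[ 0.45355165 -0.25331403  0.003     ]] [[ 0.45603644 -0.24920881  0.008     ]]
```

>>> drive_tool(
  deltas=[
    [[0,0,0.03],0],
    [[0,0,0.03],0],
    [[0,0,0.005],0],
    [[-0.003,-0.035,0],0],
    [[-0.003,-0.035,0],0],
    [[0,-0.008,0],0],
    [[0,0,0],0],
  ],
  gripper=0.7,
)

```text
time_s: 8.8
eef_pos: [0.4403, -0.338, 0.0309]
eef_rot: [0.011, 0.998, -0.059, 0.01]
wrist_force: [0.9, 0.5, -0.6]
opening: 0.701
```

>>> drive_tool(
  deltas=[
    [[0,0,-0.03],0],
    [[0,0,-0.02],0],
    [[0,0,-0.008],0],
    [[0,0,-0.003],0],
    [[0,0,0],0],
  ],
)

```text
time_s: 9.3
eef_pos: [0.4395, -0.3327, -0.0341]
eef_rot: [0.009, 0.998, -0.059, 0.009]
wrist_force: [0.0, -0.7, 0.2]
opening: 0.698
```

```bash
python3 - <<'E'
from h import *
s=camera("scene");o=get_obs();print(o["eef_pos"],o["wrist_force"])
show(s,"s10",(220,80,320,180),6)
E
```

```text
[ 0.43974687 -0.33296069 -0.03372569] [-0.9686394   0.15092321 -0.06214634]
```

>>> drive_tool(
  deltas=[
    [[0.004,-0.002,0.004],0],
    [[0,0,0],0],
    [[0,0,0],0],
    [[0,0,0],0],
    [[0,0,0],0],
    [[0,0,0],0],
    [[0,0,0],0],
    [[0,0,0],0],
  ],
  gripper=0.0,
)

```text
time_s: 10.15
eef_pos: [0.4461, -0.3369, -0.0259]
eef_rot: [0.011, 0.998, -0.059, 0.011]
wrist_force: [0.0, -0.3, -1.1]
opening: 0.286
```

>>> drive_tool(
  deltas=[
    [[0,0,0.02],0],
    [[0,0,0.04],0],
    [[0,0,0.04],0],
    [[0,0,0],0],
  ],
)

```text
time_s: 10.55
eef_pos: [0.4441, -0.3349, 0.075]
eef_rot: [0.009, 0.998, -0.059, 0.009]
wrist_force: [-0.4, -0.7, -0.3]
opening: 0.283
```

```bash
python3 - <<'E'
from h import *
s=camera("scene");o=get_obs();print(o["eef_pos"],o["eef_rot"],o["wrist_force"],o["opening"])
show(s,"s11",(200,40,340,180),5)
E
```

```text
[ 0.44284378 -0.33354611  0.07239988] [ 0.00764434  0.99820767 -0.05885995  0.00764954] [-0.31975754 -0.53435099 -1.41542296] 0.28634203963421645
```

>>> drive_tool(
  deltas=[
    [[0,0.018,0.003],0.145],
    [[0,0.018,0],0.145],
    [[0,0.018,0],0.145],
    [[0,0.018,0],0.145],
    [[0,0.018,0],0.145],
    [[0,0.018,0],0.145],
    [[0,0.018,0],0.145],
    [[0,0.018,0],0.145],
    [[0,0.018,0],0.145],
    [[0,0.018,0],0.145],
  ],
)

```text
time_s: 11.6
eef_pos: [0.4336, -0.1426, 0.0616]
eef_rot: [-0.007, 0.772, 0.636, 0.004]
wrist_force: [-0.6, 0.2, -0.8]
opening: 0.29
```

>>> drive_tool(
  deltas=[
    [[0.001,0.018,0.002],0.145],
    [[0.001,0.018,0.002],0.145],
    [[0.001,0.018,0.002],0.145],
    [[0.001,0.018,0.002],0.145],
    [[0.001,0.018,0.002],0.145],
    [[0.001,0.018,0.002],0.145],
    [[0.001,0.018,0.002],0.145],
    [[0.001,0.018,0.002],0.145],
    [[0.001,0.018,0.002],0.145],
    [[0.001,0.018,0.002],0.145],
  ],
)

```text
time_s: 12.6
eef_pos: [0.431, 0.049, 0.0674]
eef_rot: [-0.02, 0.131, 0.991, -0.008]
wrist_force: [0.3, 0.5, 0.4]
opening: 0.289
```

```bash
cat > st.py <<'E'
from h import *
def st():
    o=get_obs();q=o["eef_rot"];r=R.from_quat([q[1],q[2],q[3],q[0]]).as_matrix()
    print("t",o["time_s"],"p",o["eef_pos"].round(4),"yaw",round(float(np.arctan2(r[1,0],r[0,0])),3),"toolz",r[:,2].round(3),"F",o["wrist_force"].round(1),"op",round(o["opening"],3))
    return o
if __name__=="__main__":
    import sys
    st();s=camera("scene");t=camera("top")
    b=[int(v) for v in sys.argv[2:6]] if len(sys.argv)>2 else None
    show(s,"s_"+sys.argv[1],b,(4 if b else 1));show(t,"t_"+sys.argv[1])
E
python3 st.py 12
```

```text
t 12.6 p [0.431  0.049  0.0674] yaw 2.878 toolz [-0.041 -0.01  -0.999] F [0.3 0.5 0.4] op 0.289
```

>>> drive_tool(
  deltas=[
    [[0.004,0.007,-0.005],0.1],
    [[0.004,0.007,-0.005],0.1],
    [[0.004,0.007,-0.005],0.1],
    [[0.004,0.007,-0.005],0.05],
    [[0,0,-0.005],0],
    [[0,0,0],0],
  ],
)

```text
time_s: 13.3
eef_pos: [0.4431, 0.076, 0.0361]
eef_rot: [-0.023, -0.04, 0.999, -0.011]
wrist_force: [-0.2, 0.4, -0.5]
opening: 0.284
```

```bash
python3 - <<'E'
from st import *
st();s=camera("scene");t=camera("top")
show(t,"t13",(240,140,400,290),5);show(s,"s13",(260,170,420,320),5)
print(rects(t,"red",.03))
E
```

```text
t 13.3 p [0.4431 0.076  0.0361] yaw -3.062 toolz [-0.044 -0.025 -0.999] F [-0.2  0.4 -0.5] op 0.284
[(array([ 396.4, -421.5]), array([22.4, 92.7]), 0.962, array([515., 285.]))]
```

```bash
python3 - <<'E'
from h import *
t=camera("top");s=camera("scene")
for z in(.045,.055,.065):
  P=ray(t,[(240+206/5,140+398/5),(240+262/5,140+394/5)],z);m=P.mean(0);print(m,"w",np.linalg.norm(P[0]-P[1]),"yerr",m[1]-(.0891+(m[0]-.6145)*.0816), proj(s,P))
E
```

```text
[0.54977744 0.0849514  0.045     ] w 0.025110114917504905 yerr 0.0011327646804632913 [[329.15594469 282.86624497]
 [321.58311015 275.09237082]]
[0.54881326 0.08426242 0.055     ] w 0.024926414278180244 yerr 0.0005224581048739602 [[329.48651973 279.7795034 ]
 [321.91889272 272.04450892]]
[0.54784908 0.08357344 0.065     ] w 0.024742713638855586 yerr -8.78484707153987e-05 [[329.82124322 276.65402568]
 [322.25889663 268.95833026]]
```

>>> drive_tool(
  deltas=[
    [[0,0,-0.02],0],
    [[0,0,-0.015],0],
    [[0,0,-0.008],0],
    [[0,0,0],0],
  ],
)

```text
time_s: 13.9
eef_pos: [0.4465, 0.0748, -0.0047]
eef_rot: [-0.019, -0.038, 0.999, -0.012]
wrist_force: [0.2, -0.3, 0.6]
opening: 0.287
```

```bash
python3 - <<'E'
from st import *
st();s=camera("scene");t=camera("top")
show(t,"t14",(240,140,400,290),5);show(s,"s14",(260,170,420,320),5)
E
```

```text
t 13.9 p [ 0.4465  0.0748 -0.0047] yaw -3.065 toolz [-0.036 -0.025 -0.999] F [ 0.2 -0.3  0.6] op 0.287
```

>>> drive_tool(
  deltas=[
    [[0,0,-0.003],0],
    [[0,0,-0.003],0],
    [[0,0,-0.002],0],
    [[0,0,0],0],
  ],
)

```text
time_s: 14.4
eef_pos: [0.4493, 0.0747, -0.0104]
eef_rot: [-0.016, -0.038, 0.999, -0.012]
wrist_force: [-0.2, -0.6, -0.6]
opening: 0.286
```

>>> drive_tool(
  deltas=[
    [[0,0,-0.003],0],
    [[0,0,-0.002],0],
    [[0,0,-0.002],0],
  ],
)

```text
time_s: 14.7
eef_pos: [0.4498, 0.0747, -0.0175]
eef_rot: [-0.015, -0.039, 0.999, -0.012]
wrist_force: [-1.4, -1.7, 1.8]
opening: 0.287
```

>>> drive_tool(
  deltas=[
    [[0.01,0.0008,0],0],
    [[0.01,0.0008,0],0],
    [[0.01,0.0008,0],0],
    [[0.01,0.0008,0],0],
    [[0,0,0],0],
  ],
)

```text
time_s: 15.2
eef_pos: [0.4887, 0.078, -0.0173]
eef_rot: [-0.019, -0.039, 0.999, -0.012]
wrist_force: [1.3, -0.1, 2.6]
opening: 0.285
```

```bash
python3 - <<'E'
from st import *
st();s=camera("scene");t=camera("top")
show(t,"t15",(240,140,400,290),5);show(s,"s15",(260,170,420,320),5)
E
```

```text
t 15.2 p [ 0.4887  0.078  -0.0173] yaw -3.064 toolz [-0.037 -0.026 -0.999] F [ 1.3 -0.1  2.6] op 0.285
```

>>> drive_tool(
  deltas=[
    [[0.01,0.0008,0],0],
    [[0.01,0.0008,0],0],
    [[0.01,0.0008,0],0],
    [[0.01,0.0008,0],0],
    [[0,0,0],0],
  ],
)

```text
time_s: 15.8
eef_pos: [0.5256, 0.0812, -0.0179]
eef_rot: [-0.024, -0.039, 0.999, -0.012]
wrist_force: [2.7, 1.1, 3.2]
opening: 0.284
```

```bash
python3 - <<'E'
from st import *
st();s=camera("scene");t=camera("top")
show(t,"t16",(240,140,400,290),5);show(s,"s16",(260,170,420,320),5)
E
```

```text
t 15.8 p [ 0.5256  0.0812 -0.0179] yaw -3.064 toolz [-0.048 -0.027 -0.999] F [2.7 1.1 3.2] op 0.284
```

>>> drive_tool(
  deltas=[
    [[0.008,0.0006,0],0],
    [[0.008,0.0006,0],0],
    [[0.006,0.0005,0],0],
    [[0,0,0],0],
  ],
)

```text
time_s: 16.3
eef_pos: [0.54, 0.0824, -0.0181]
eef_rot: [-0.033, -0.039, 0.999, -0.013]
wrist_force: [1.2, -0.1, 4.2]
opening: 0.285
```

```bash
python3 - <<'E'
from st import *
st();s=camera("scene")
show(s,"s17",(260,170,420,320),5)
E
```

```text
t 16.3 p [ 0.54    0.0824 -0.0181] yaw -3.064 toolz [-0.066 -0.028 -0.997] F [ 1.2 -0.1  4.2] op 0.285
```

>>> drive_tool(
  deltas=[
    [[0,0,0],0],
    [[0,0,0],0],
    [[0,0,0],0],
    [[0,0,0.01],0],
    [[0,0,0.02],0],
    [[0,0,0.02],0],
    [[-0.02,-0.0016,0],0],
    [[-0.02,-0.0016,0],0],
    [[-0.01,-0.0008,0],0],
    [[0,0,0],0],
  ],
  gripper=0.5,
)

```text
time_s: 17.35
eef_pos: [0.4881, 0.0785, 0.0352]
eef_rot: [-0.034, -0.039, 0.999, -0.013]
wrist_force: [-0.5, 0.8, -0.0]
opening: 0.499
```

```bash
python3 - <<'E'
from st import *
st();s=camera("scene");t=camera("top")
show(t,"t18",(240,140,400,290),5);show(s,"s18",(260,170,420,320),5)
E
```

```text
t 17.35 p [0.4881 0.0785 0.0352] yaw -3.064 toolz [-0.067 -0.028 -0.997] F [-0.5  0.8 -0. ] op 0.499
```

>>> drive_tool(
  deltas=[
    [[0,0,0],0],
    [[0,0,-0.015],0],
    [[0,0,-0.02],0],
    [[0,0,-0.012],0],
    [[0,0,-0.003],0],
    [[0,0,0],0],
  ],
  gripper=0.0,
)

```text
time_s: 18.05
eef_pos: [0.4945, 0.0782, -0.0156]
eef_rot: [-0.031, -0.039, 0.999, -0.013]
wrist_force: [0.1, -0.6, -0.3]
opening: -0.0
```

>>> drive_tool(
  deltas=[
    [[0.008,0.0012,-0.001],0],
    [[0.008,0.0008,0],0],
    [[0.005,0.0005,0],0],
    [[0.004,0.0004,0],0],
    [[0.004,0.0003,0],0],
  ],
)

```text
time_s: 18.55
eef_pos: [0.525, 0.0817, -0.0158]
eef_rot: [-0.033, -0.039, 0.999, -0.013]
wrist_force: [-3.8, -0.8, -0.9]
opening: -0.0
```

```bash
python3 - <<'E'
from st import *
st();s=camera("scene")
show(s,"s19",(260,170,420,320),5)
E
```

```text
t 18.55 p [ 0.525   0.0817 -0.0158] yaw -3.064 toolz [-0.064 -0.029 -0.998] F [-3.8 -0.8 -0.9] op -0.0
```

>>> drive_tool(
  deltas=[
    [[0.005,0.002,0],0],
    [[0.004,0.0005,0],0],
    [[0.004,0.0004,0],0],
  ],
)

```text
time_s: 18.9
eef_pos: [0.5281, 0.0836, -0.016]
eef_rot: [-0.044, -0.04, 0.998, -0.014]
wrist_force: [-19.3, -3.8, 16.9]
opening: 0.001
```

>>> drive_tool(
  deltas=[
    [[0.006,0.0005,0],0],
    [[0.006,0.0005,0],0],
  ],
)

```text
time_s: 19.1
eef_pos: [0.5291, 0.084, -0.0157]
eef_rot: [-0.056, -0.04, 0.997, -0.015]
wrist_force: [-24.0, -4.0, 20.4]
opening: 0.0
```

>>> drive_tool(
  deltas=[
    [[-0.02,-0.0016,0],0],
    [[-0.02,-0.0016,0],0],
    [[-0.01,-0.0008,0.03],0],
    [[0,0,0.05],0],
    [[0,0,0.05],0],
    [[-0.03,-0.02,0.02],0],
    [[-0.03,-0.04,0],0],
    [[-0.02,-0.05,0],0],
    [[0,-0.05,0],0],
  ],
)

```text
time_s: 20.0
eef_pos: [0.4027, -0.0778, 0.1449]
eef_rot: [-0.046, -0.046, 0.998, -0.017]
wrist_force: [1.2, -1.3, 0.1]
opening: -0.002
```

```bash
python3 - <<'E'
from st import *
st();s=camera("scene");t=camera("top")
show(t,"t20",(240,140,400,290),5);show(s,"s20",(260,170,420,320),5)
E
```

```text
t 20.0 p [ 0.4027 -0.0778  0.1449] yaw -3.052 toolz [-0.09  -0.039 -0.995] F [ 1.2 -1.3  0.1] op -0.002
```

```bash
python3 - <<'E'
from h import *
t=camera("top")
ex=np.array([np.cos(.0814),np.sin(.0814)]);F=np.array([.6145,.0891])
for p,z in (((287,222.4),.012),((287,222.4),.034),((240+70/5,140+268/5),.121),((240+272/5,140+252/5),.121),((240+272/5,140+252/5),.023),((240+70/5,140+268/5),.023)):
  d=ray(t,[p],z)[0][:2]-F;print(p,z,d@ex,d@[-ex[1],ex[0]])
E
```

```text
(287, 222.4) 0.012 -0.06885226539798359 0.00334937660961262
(287, 222.4) 0.034 -0.0709739830533445 0.002007739504485549
(254.0, 193.6) 0.121 -0.011674536755519991 0.06074714818286105
(294.4, 190.4) 0.121 -0.013206261579678103 -0.02511337113183041
(294.4, 190.4) 0.023 0.0012674743422630206 -0.020793132029143686
(254.0, 193.6) 0.023 0.002915481264961398 0.07158555635233846
```

>>> drive_tool(
  deltas=[
    [[0.008,-0.016,-0.002],-0.145],
    [[0.008,-0.016,-0.002],-0.145],
    [[0.008,-0.016,-0.002],-0.145],
    [[0.008,-0.016,-0.002],-0.145],
    [[0.008,-0.016,-0.002],-0.145],
    [[0.008,-0.016,-0.002],-0.145],
    [[0.008,-0.016,-0.002],-0.145],
    [[0.008,-0.016,-0.002],-0.145],
    [[0.008,-0.016,-0.002],-0.145],
    [[0.008,-0.016,-0.002],-0.145],
  ],
)

```text
time_s: 21.15
eef_pos: [0.496, -0.2347, 0.1255]
eef_rot: [-0.041, 0.647, 0.761, 0.018]
wrist_force: [0.6, -0.1, 0.9]
opening: -0.001
```

```bash
python3 - <<'E'
from st import *
o=st();print(o["q"].round(3))
E
```

```text
t 21.15 p [ 0.496  -0.2347  0.1255] yaw 1.73 toolz [-0.039  0.081 -0.996] F [ 0.6 -0.1  0.9] op -0.001
[-0.684  0.249  1.673  0.04   1.3   -0.856]
```

>>> drive_tool(
  deltas=[
    [[0,0,-0.02],-0.12],
    [[0,0,-0.03],-0.12],
    [[0,0,-0.03],-0.12],
    [[0,0,-0.03],0],
    [[0,0,-0.02],0],
    [[0,0,-0.01],0],
    [[0,0,0],0],
  ],
)

```text
time_s: 21.85
eef_pos: [0.505, -0.2303, -0.018]
eef_rot: [-0.033, 0.777, 0.628, 0.026]
wrist_force: [0.2, 1.6, -0.4]
opening: 0.002
```

```bash
python3 - <<'E'
from st import *
o=st();
s=camera("scene");show(s,"s21",(220,110,380,260),5)
E
```

```text
t 21.85 p [ 0.505  -0.2303 -0.018 ] yaw 1.357 toolz [-0.     0.084 -0.996] F [ 0.2  1.6 -0.4] op 0.002
```

```bash
python3 - <<'E'
from st import *
s=camera("scene");o=get_obs()
p=o["eef_pos"]*[1,1,0]
for z in(.005,.019,.15):
  a=proj(s,[p+[0,0,z]])[0]; b=proj(s,[p+[0,0,z]+np.array([0,-.084,0])*(z-.019)])[0]
  print(z,(a-[220,110])*5,(b-[220,110])*5)
E
```

```text
0.005 [215.78114296 410.47669751] [217.06316801 411.92044806]
0.019 [214.19382866 391.20715581] [214.19382866 391.20715581]
0.15 [197.97845542 194.35716121] [185.01674191 180.58253063]
```

>>> drive_tool(
  deltas=[
    [[0,0.01,-0.008],0],
    [[0,0.01,-0.006],0],
    [[0,0,0],0],
  ],
)

```text
time_s: 22.25
eef_pos: [0.5085, -0.2111, -0.028]
eef_rot: [-0.028, 0.777, 0.628, 0.027]
wrist_force: [-0.8, -0.1, 0.1]
opening: -0.0
```

>>> drive_tool(
  deltas=[
    [[-0.002,0.008,-0.003],0],
    [[-0.001,0.008,0],0],
    [[0,0.006,0],0],
    [[0,0.006,0],0],
  ],
)

```text
time_s: 22.65
eef_pos: [0.5064, -0.1862, -0.0299]
eef_rot: [-0.023, 0.777, 0.629, 0.025]
wrist_force: [-7.5, -32.9, -10.2]
opening: 0.002
```

>>> drive_tool(
  deltas=[
    [[0,0.004,0],0],
    [[0,0.004,0],0],
    [[0,0.004,0],0],
  ],
)

```text
time_s: 22.95
eef_pos: [0.5064, -0.1878, -0.0295]
eef_rot: [-0.013, 0.776, 0.63, 0.019]
wrist_force: [-2.3, -16.5, -9.8]
opening: -0.001
```

```bash
python3 - <<'E'
from st import *
o=st();
E
```

```text
t 22.95 p [ 0.5064 -0.1878 -0.0295] yaw 1.364 toolz [ 0.013  0.044 -0.999] F [ -2.3 -16.5  -9.8] op -0.001
```

Works: tilt y falls from 0.084 to 0.044. Continue.

>>> drive_tool(
  deltas=[
    [[0,0.005,0],0],
    [[0,0.005,0],0],
    [[0,0.004,0],0],
  ],
)

```text
time_s: 23.25
eef_pos: [0.5065, -0.1887, -0.0292]
eef_rot: [-0.002, 0.775, 0.631, 0.012]
wrist_force: [-2.4, -16.4, -9.5]
opening: 0.003
```

```bash
python3 - <<'E'
from st import *
o=st();
E
```

```text
t 23.25 p [ 0.5065 -0.1887 -0.0292] yaw 1.367 toolz [ 0.016  0.019 -1.   ] F [ -2.4 -16.4  -9.5] op 0.003
```

>>> drive_tool(
  deltas=[
    [[0,0.004,0],0],
    [[0,0.004,0],0],
    [[0,-0.01,0.005],0],
    [[0,-0.02,0.03],0],
    [[0,0,0],0],
  ],
)

```text
time_s: 23.75
eef_pos: [0.5062, -0.2207, 0.007]
eef_rot: [0.004, 0.775, 0.632, 0.008]
wrist_force: [1.0, -0.1, -0.2]
opening: -0.0
```

```bash
python3 - <<'E'
from st import *
o=st();
t=camera("top")
for c,z in(("brown",.009),("blue",.008)):
  for r in rects(t,c,z):print(c,r)
E
```

```text
t 23.75 p [ 0.5062 -0.2207  0.007 ] yaw 1.367 toolz [ 0.017  0.004 -1.   ] F [ 1.  -0.1 -0.2] op -0.0
brown (array([400.9, 330.7]), array([56. , 81.8]), -1.525, array([181., 287.]))
brown (array([538.1, 450.9]), array([56.5, 82.2]), -1.501, array([129., 228.]))
brown (array([ 535.6, -448.2]), array([56.9, 81.5]), 1.536, array([522., 223.]))
brown (array([620.8, 333.5]), array([56.3, 82. ]), 1.492, array([180., 191.]))
brown (array([733.9, 532.9]), array([23.8, 34.5]), -1.293, array([ 94., 145.]))
brown (array([1024.1,   14.1]), array([  87.1, 1496.9]), 1.549, array([316.,  15.]))
blue (array([507.4, 324.7]), array([56.2, 82.2]), 1.491, array([184., 241.]))
blue (array([ 621.4, -321.6]), array([56.5, 82.4]), -1.524, array([466., 186.]))
```

>>> drive_tool(
  deltas=[
    [[0.004,-0.02,0.03],0.03],
    [[0.005,-0.045,0.02],0.03],
    [[0.005,-0.045,0],0.03],
    [[0.005,-0.045,0],0.03],
    [[0.005,-0.045,0],0.03],
    [[0.004,-0.025,0],0.02],
    [[0,0,0],0],
    [[0,0,0],0],
  ],
  gripper=0.78,
)

```text
time_s: 24.6
eef_pos: [0.5289, -0.4414, 0.0501]
eef_rot: [-0.006, 0.715, 0.699, 0.008]
wrist_force: [0.3, 0.1, 0.1]
opening: 0.783
```

```bash
python3 - <<'E'
from st import *
o=st();
E
```

```text
t 24.6 p [ 0.5289 -0.4414  0.0501] yaw 1.549 toolz [ 0.003  0.02  -1.   ] F [0.3 0.1 0.1] op 0.783
```

>>> drive_tool(
  deltas=[
    [[0.006,-0.006,-0.03],-0.012],
    [[0,0,-0.03],0],
    [[0,0,-0.008],0],
    [[0,0,0],0],
  ],
)

```text
time_s: 25.0
eef_pos: [0.5355, -0.4403, -0.0202]
eef_rot: [-0.008, 0.718, 0.696, 0.009]
wrist_force: [0.4, 0.4, -0.6]
opening: 0.782
```

```bash
python3 - <<'E'
from st import *
o=st();
s=camera("scene");show(s,"s22",(160,70,280,190),6)
E
```

```text
t 25.0 p [ 0.5355 -0.4403 -0.0202] yaw 1.539 toolz [ 0.002  0.023 -1.   ] F [ 0.4  0.4 -0.6] op 0.782
```

>>> drive_tool(
  deltas=[
    [[0,-0.004,-0.008],0],
    [[0,0,-0.006],0],
    [[0,0,-0.001],0],
    [[0,0,0],0],
  ],
)

```text
time_s: 25.45
eef_pos: [0.5378, -0.4456, -0.0313]
eef_rot: [-0.005, 0.718, 0.696, 0.009]
wrist_force: [0.9, -0.2, 0.7]
opening: 0.78
```

```bash
python3 - <<'E'
from st import *
o=st();
s=camera("scene");show(s,"s23",(160,70,280,190),6)
E
```

```text
t 25.45 p [ 0.5378 -0.4456 -0.0313] yaw 1.54 toolz [ 0.006  0.019 -1.   ] F [ 0.9 -0.2  0.7] op 0.78
```

>>> drive_tool(
  deltas=[
    [[-0.003,0,-0.004],0],
    [[0,0,-0.002],0],
    [[0,0,0],0],
  ],
)

```text
time_s: 25.8
eef_pos: [0.5349, -0.4463, -0.0367]
eef_rot: [-0.004, 0.718, 0.696, 0.009]
wrist_force: [0.4, 0.3, -0.2]
opening: 0.779
```

>>> drive_tool(
  deltas=[
    [[0,0,0],0],
    [[0,0,0],0],
    [[0,0,0],0],
    [[0,0,0],0],
    [[0,0,0],0],
  ],
  gripper=0.0,
)

```text
time_s: 26.3
eef_pos: [0.5353, -0.447, -0.0359]
eef_rot: [-0.003, 0.718, 0.696, 0.009]
wrist_force: [0.2, -0.2, 0.7]
opening: 0.606
```

```bash
python3 - <<'E'
from st import *
o=st();
s=camera("scene");show(s,"s24",(160,70,280,190),6)
E
```

```text
t 26.3 p [ 0.5353 -0.447  -0.0359] yaw 1.54 toolz [ 0.008  0.017 -1.   ] F [ 0.2 -0.2  0.7] op 0.606
```

>>> drive_tool(
  deltas=[
    [[0,0,0.01],0],
    [[0,0,0.03],0],
    [[0,0,0.04],0],
    [[0,0,0.04],0],
    [[0,0,0],0],
  ],
)

```text
time_s: 26.85
eef_pos: [0.5334, -0.4445, 0.0876]
eef_rot: [-0.006, 0.718, 0.696, 0.009]
wrist_force: [0.5, -0.6, 0.8]
opening: 0.602
```

```bash
python3 - <<'E'
from st import *
o=st();
s=camera("scene");show(s,"s25",(160,40,280,190),5)
E
```

```text
t 26.85 p [ 0.5334 -0.4445  0.0876] yaw 1.54 toolz [ 0.004  0.021 -1.   ] F [ 0.5 -0.6  0.8] op 0.602
```

>>> drive_tool(
  deltas=[
    [[0.008,0.042,0],0.014],
    [[0.008,0.042,0],0.014],
    [[0.008,0.042,0],0.014],
    [[0.008,0.042,0],0.014],
    [[0.008,0.042,0],0.014],
    [[0.008,0.042,0],0.014],
    [[0.008,0.042,0],0.014],
    [[0.006,0.036,0],0.014],
    [[0,0,0],0],
  ],
)

```text
time_s: 27.8
eef_pos: [0.5867, -0.0993, 0.0763]
eef_rot: [-0.015, 0.678, 0.735, 0.007]
wrist_force: [0.0, -0.0, -1.2]
opening: 0.603
```

```bash
python3 - <<'E'
from st import *
o=st();
s=camera("scene");show(s,"s26",(180,110,340,260),5)
E
```

```text
t 27.8 p [ 0.5867 -0.0993  0.0763] yaw 1.651 toolz [-0.013  0.03  -0.999] F [ 0.  -0.  -1.2] op 0.603
```

```bash
cat > edge.py <<'E'
from st import *
B=np.array([.5963,-.1060]);psi=.0814
ex=np.array([np.cos(psi),np.sin(psi)]);ey=np.array([-ex[1],ex[0]])
def edge(s,p,q,z):
    P=ray(s,[p,q],z)[:,:2];d=P[1]-P[0]
    L=np.hypot(*d);n=np.array([-d[1],d[0]])/L
    if n[1]>0:n=-n
    c=P.mean(0)+n*.040;yaw=np.arctan2(-n[0],n[1])if 0 else np.arctan2(n[0],-n[1])
    o=get_obs()["eef_pos"][:2]
    e=c-B;print("z",round(z,3),"L",L.round(4),"c",c.round(4),"yaw",round(float(yaw),3),"c-tcp",(c-o).round(4),"err x,y board",(e@ex).round(4),(e@ey).round(4))
E
python3 - <<'E'
from edge import *
s=camera("scene")
for z in(.11,.12,.13):edge(s,(180+510/5,110+518/5),(180+408/5,110+580/5),z)
E
```

```text
z 0.11 L 0.0546 c [ 0.5834 -0.1093] yaw 0.07 c-tcp [-0.0033 -0.0062] err x,y board -0.0131 -0.0023
z 0.12 L 0.054 c [ 0.5875 -0.1021] yaw 0.07 c-tcp [0.0009 0.001 ] err x,y board -0.0084 0.0045
z 0.13 L 0.0534 c [ 0.5917 -0.095 ] yaw 0.07 c-tcp [0.0051 0.0082] err x,y board -0.0037 0.0114
```

>>> drive_tool(
  deltas=[
    [[0.008,-0.007,-0.01],0.01],
    [[0,-0.001,-0.02],0],
    [[0,-0.001,-0.01],0],
    [[0,0,0],0],
  ],
)

```text
time_s: 28.3
eef_pos: [0.594, -0.1179, 0.0346]
eef_rot: [-0.014, 0.677, 0.736, 0.005]
wrist_force: [-0.6, -0.4, -0.4]
opening: 0.602
```

```bash
python3 - <<'E'
from st import *
o=st();
s=camera("scene");show(s,"s27",(180,110,340,260),5)
E
```

```text
t 28.3 p [ 0.594  -0.1179  0.0346] yaw 1.653 toolz [-0.013  0.027 -1.   ] F [-0.6 -0.4 -0.4] op 0.602
```

```bash
python3 - <<'E'
from edge import *
s=camera("scene")
for z in(.075,.08,.085):edge(s,(180+473/5,110+562/5),(180+378/5,110+622/5),z)
E
```

```text
z 0.075 L 0.0525 c [ 0.5949 -0.1223] yaw 0.086 c-tcp [ 0.0001 -0.0045] err x,y board -0.0027 -0.0161
z 0.08 L 0.0522 c [ 0.5968 -0.1188] yaw 0.086 c-tcp [ 0.002 -0.001] err x,y board -0.0005 -0.0128
z 0.085 L 0.052 c [ 0.5988 -0.1152] yaw 0.086 c-tcp [0.004  0.0025] err x,y board 0.0017 -0.0094
```

>>> drive_tool(
  deltas=[
    [[-0.001,0.008,0],0],
    [[0,0.002,0],0],
    [[0,0,0],0],
  ],
)

```text
time_s: 28.7
eef_pos: [0.5948, -0.1079, 0.0381]
eef_rot: [-0.012, 0.677, 0.735, 0.006]
wrist_force: [0.0, -0.2, -0.5]
opening: 0.601
```

>>> drive_tool(
  deltas=[
    [[0,0.001,-0.012],0],
    [[0,0,0],0],
    [[0,0,-0.01],0],
    [[0,0,0],0],
  ],
)

```text
time_s: 29.1
eef_pos: [0.5952, -0.1063, 0.015]
eef_rot: [-0.011, 0.677, 0.736, 0.007]
wrist_force: [-0.4, -0.4, -0.4]
opening: 0.603
```

```bash
python3 - <<'E'
from st import *
o=st();
s=camera("scene");show(s,"s28",(200,150,320,260),6)
E
```

```text
t 29.1 p [ 0.5952 -0.1063  0.015 ] yaw 1.654 toolz [-0.007  0.025 -1.   ] F [-0.4 -0.4 -0.4] op 0.603
```

```bash
python3 - <<'E'
from edge import *
s=camera("scene")
for z in(.056,.06,.064):edge(s,(200+466/6,150+490/6),(200+345/6,150+552/6),z)
E
```

```text
z 0.056 L 0.0522 c [ 0.5915 -0.1125] yaw -0.024 c-tcp [-0.005  -0.0057] err x,y board -0.0053 -0.0061
z 0.06 L 0.052 c [ 0.5931 -0.1098] yaw -0.024 c-tcp [-0.0034 -0.003 ] err x,y board -0.0035 -0.0035
z 0.064 L 0.0518 c [ 0.5946 -0.1071] yaw -0.024 c-tcp [-0.0019 -0.0003] err x,y board -0.0018 -0.0009
```

>>> drive_tool(
  deltas=[
    [[0,0,-0.01],0],
    [[0,0,-0.01],0],
    [[0,0,-0.005],0],
    [[0,0,0],0],
  ],
)

```text
time_s: 29.6
eef_pos: [0.5967, -0.1067, -0.0105]
eef_rot: [-0.01, 0.677, 0.736, 0.007]
wrist_force: [0.2, 0.2, 0.3]
opening: 0.605
```

>>> drive_tool(
  deltas=[
    [[-0.001,0.001,-0.007],0],
    [[0,0,-0.004],0],
    [[0,0,-0.002],0],
    [[0,0,0],0],
  ],
)

```text
time_s: 30.0
eef_pos: [0.5954, -0.1059, -0.0249]
eef_rot: [-0.01, 0.677, 0.736, 0.007]
wrist_force: [-0.2, 0.6, -0.1]
opening: 0.607
```

>>> drive_tool(
  deltas=[
    [[0,0,-0.0015],0],
    [[0,0,-0.001],0],
    [[0,0,-0.001],0],
  ],
)

```text
time_s: 30.3
eef_pos: [0.5957, -0.1059, -0.0271]
eef_rot: [-0.01, 0.677, 0.736, 0.007]
wrist_force: [-5.8, 1.7, 13.1]
opening: 0.602
```

>>> drive_tool(
  deltas=[
    [[0,0,0.0005],0],
    [[0,0,0],0],
    [[0,0,0],0],
    [[0,0,0.01],0],
    [[0,0,0.04],0],
    [[0,0,0.04],0],
    [[0,0,0.03],0],
  ],
  gripper=0.78,
)

```text
time_s: 31.0
eef_pos: [0.5914, -0.1044, 0.0934]
eef_rot: [-0.014, 0.677, 0.736, 0.005]
wrist_force: [0.5, -0.6, -0.0]
opening: 0.782
```

>>> drive_tool(
  deltas=[
    [[0.006,-0.042,0],-0.007],
    [[0.006,-0.042,0],-0.007],
    [[0.006,-0.042,0],-0.007],
    [[0.006,-0.042,0],-0.007],
    [[0.006,-0.04,-0.01],-0.007],
    [[0,0,-0.01],0],
    [[0,0,0],0],
  ],
)

```text
time_s: 31.7
eef_pos: [0.6273, -0.3217, 0.0878]
eef_rot: [-0.005, 0.689, 0.725, 0.008]
wrist_force: [-0.1, 0.8, -0.3]
opening: 0.78
```

```bash
python3 - <<'E'
from st import *
o=st();
t=camera("top");show(t,"t29",(320,130,480,260),5)
s=camera("scene");show(s,"s29",(170,120,330,270),5)
for c,z in(("brown",.009),("blue",.008),("brown",.018)):
  for r in rects(t,c,z):print(c,r)
E
```

```text
t 31.7 p [ 0.6273 -0.3217  0.0878] yaw 1.621 toolz [ 0.005  0.018 -1.   ] F [-0.1  0.8 -0.3] op 0.78
brown (array([400.8, 330.8]), array([56. , 81.9]), -1.531, array([181., 287.]))
brown (array([538. , 450.9]), array([56.6, 82.5]), -1.509, array([129., 228.]))
brown (array([ 596.6, -109.6]), array([51.8, 78.8]), -1.517, array([372., 199.]))
brown (array([620.8, 333.5]), array([56.3, 81.9]), 1.489, array([180., 191.]))
brown (array([733.6, 532.9]), array([24. , 35.1]), -1.263, array([ 94., 145.]))
brown (array([1024.1,   14.1]), array([  87.1, 1496.9]), 1.549, array([315.,  15.]))
blue (array([507.2, 324.6]), array([56.1, 82.4]), 1.48, array([184., 241.]))
brown (array([401. , 328.6]), array([55.6, 81.4]), -1.531, array([181., 287.]))
brown (array([537.2, 448. ]), array([56.2, 82. ]), -1.509, array([129., 228.]))
brown (array([ 595.4, -109. ]), array([51.4, 78.3]), -1.517, array([372., 199.]))
brown (array([619.5, 331.3]), array([56. , 81.4]), 1.489, array([180., 191.]))
brown (array([731.6, 529.4]), array([23.8, 34.9]), -1.263, array([ 94., 145.]))
brown (array([1020.2,   14. ]), array([  86.5, 1487.3]), 1.549, array([315.,  15.]))
```

>>> drive_tool(
  deltas=[
    [[-0.005,0,-0.03],0],
    [[-0.001,0,-0.04],0],
    [[0,0,-0.025],0],
    [[0,0,-0.008],0],
    [[0,0,0],0],
  ],
)

```text
time_s: 32.3
eef_pos: [0.6257, -0.3153, -0.0094]
eef_rot: [0.0, 0.686, 0.728, 0.009]
wrist_force: [0.5, 0.1, -0.6]
opening: 0.778
```

```bash
python3 - <<'E'
from st import *
o=st();
s=camera("scene");show(s,"s30",(150,110,270,230),6)
E
```

```text
t 32.3 p [ 0.6257 -0.3153 -0.0094] yaw 1.631 toolz [ 0.013  0.013 -1.   ] F [ 0.5  0.1 -0.6] op 0.778
```

>>> drive_tool(
  deltas=[
    [[-0.004,-0.005,-0.012],-0.01],
    [[0,0,-0.008],0],
    [[0,0,-0.003],0],
    [[0,0,0],0],
  ],
)

```text
time_s: 32.75
eef_pos: [0.6251, -0.3225, -0.0279]
eef_rot: [0.005, 0.689, 0.725, 0.01]
wrist_force: [0.5, -0.3, -0.4]
opening: 0.78
```

>>> drive_tool(
  deltas=[
    [[-0.005,0.001,-0.006],0],
    [[-0.001,0,-0.002],0],
    [[0,0,0],0],
  ],
)

```text
time_s: 33.05
eef_pos: [0.6189, -0.322, -0.0359]
eef_rot: [0.005, 0.689, 0.724, 0.01]
wrist_force: [0.6, -0.4, 0.4]
opening: 0.78
```

```bash
python3 - <<'E'
from st import *
o=st();
s=camera("scene");show(s,"s31",(150,110,270,230),6)
E
```

```text
t 33.05 p [ 0.6189 -0.322  -0.0359] yaw 1.621 toolz [ 0.021  0.007 -1.   ] F [ 0.6 -0.4  0.4] op 0.78
```

>>> drive_tool(
  deltas=[
    [[0.002,0,-0.0005],0],
    [[0,0,0],0],
    [[0,0,0],0],
    [[0,0,0],0],
    [[0,0,0],0],
  ],
  gripper=0.0,
)

```text
time_s: 33.6
eef_pos: [0.6221, -0.3225, -0.0352]
eef_rot: [0.006, 0.689, 0.724, 0.01]
wrist_force: [-0.5, -0.2, -0.5]
opening: 0.596
```

>>> drive_tool(
  deltas=[
    [[0,0,0.01],0],
    [[0,0,0.04],0],
    [[0,0,0.045],0],
    [[-0.005,0.04,0.015],0.006],
    [[-0.005,0.044,0],0.006],
    [[-0.005,0.044,0],0.006],
    [[-0.005,0.044,0],0.006],
    [[-0.003,0.035,0],0.006],
    [[0,0,0],0],
  ],
)

```text
time_s: 34.5
eef_pos: [0.5979, -0.1104, 0.0851]
eef_rot: [0.009, 0.679, 0.734, 0.011]
wrist_force: [0.4, 0.3, 0.3]
opening: 0.595
```

```bash
python3 - <<'E'
from st import *
o=st();
s=camera("scene");show(s,"s32",(180,110,340,260),5)
E
```

```text
t 34.5 p [ 0.5979 -0.1104  0.0851] yaw 1.647 toolz [ 0.029  0.004 -1.   ] F [0.4 0.3 0.3] op 0.595
```

```bash
python3 - <<'E'
from edge import *
s=camera("scene")
for z in(.125,.13):edge(s,(180+480/5,110+505/5),(180+380/5,110+567/5),z)
E
```

```text
z 0.125 L 0.0532 c [ 0.5963 -0.1115] yaw 0.084 c-tcp [-0.0026  0.0028] err x,y board -0.0004 -0.0055
z 0.13 L 0.0529 c [ 0.5984 -0.1078] yaw 0.084 c-tcp [-0.0005  0.0064] err x,y board 0.0019 -0.002
```

>>> drive_tool(
  deltas=[
    [[0,0.004,-0.015],0.004],
    [[0,0.001,-0.02],0],
    [[0,0,-0.02],0],
    [[0,0,-0.005],0],
    [[0,0,0],0],
  ],
)

```text
time_s: 35.1
eef_pos: [0.5996, -0.1152, 0.0215]
eef_rot: [0.011, 0.681, 0.732, 0.011]
wrist_force: [0.2, -0.1, 0.1]
opening: 0.597
```

```bash
python3 - <<'E'
from st import *
o=st();
s=camera("scene");show(s,"s33",(200,150,320,260),6);o=st()
E
```

```text
t 35.1 p [ 0.5996 -0.1152  0.0215] yaw 1.643 toolz [ 0.032  0.001 -0.999] F [ 0.2 -0.1  0.1] op 0.597
t 35.15 p [ 0.5996 -0.1152  0.0218] yaw 1.643 toolz [ 0.032  0.    -0.999] F [-0.5 -0.2 -0.9] op 0.597
```

>>> drive_tool(
  deltas=[
    [[-0.003,0.009,0],0.008],
    [[0,0.001,0],0],
    [[0,0,0],0],
  ],
)

```text
time_s: 35.45
eef_pos: [0.5977, -0.1056, 0.0236]
eef_rot: [0.013, 0.678, 0.735, 0.012]
wrist_force: [0.5, 0.2, -1.0]
opening: 0.598
```

```bash
python3 - <<'E'
from st import *
s=camera("scene");show(s,"s34",(200,150,320,260),6);o=st()
E
```

```text
t 35.5 p [ 0.5977 -0.1056  0.0236] yaw 1.65 toolz [ 0.035 -0.    -0.999] F [-0.2  0.  -0.2] op 0.596
```

```bash
cat >> edge.py <<'E'
def corner(s,px,z,sx=-1,sy=1):
    P=ray(s,[px],z)[0][:2]-B-sx*.027*ex-sy*.040*ey
    print("corner err board x,y",(P@ex).round(4),(P@ey).round(4))
E
python3 - <<'E'
from edge import *
s=camera("scene")
for z in(.064,.068,.072):corner(s,(200+471/6,150+487/6),z)
E
```

```text
corner err board x,y 0.0014 0.0016
corner err board x,y 0.0032 0.0042
corner err board x,y 0.0051 0.0068
```

>>> drive_tool(
  deltas=[
    [[-0.002,-0.001,-0.01],0],
    [[0,0,-0.012],0],
    [[0,0,-0.01],0],
    [[0,0,0],0],
  ],
)

```text
time_s: 35.95
eef_pos: [0.5955, -0.1068, -0.0108]
eef_rot: [0.013, 0.678, 0.735, 0.012]
wrist_force: [-0.2, 0.4, -0.0]
opening: 0.597
```

```bash
python3 - <<'E'
from st import *
s=camera("scene");show(s,"s35",(200,150,320,260),6);o=st()
E
```

```text
t 36.0 p [ 0.5959 -0.1069 -0.0102] yaw 1.65 toolz [ 0.036 -0.001 -0.999] F [ 0.8 -0.1 -0.1] op 0.598
```

Inside the corners. Down to contact, release.

>>> drive_tool(
  deltas=[
    [[0,0.001,-0.006],0],
    [[0,0,-0.003],0],
    [[0,0,-0.002],0],
    [[0,0,0],0],
  ],
)

```text
time_s: 36.4
eef_pos: [0.5969, -0.1063, -0.0198]
eef_rot: [0.014, 0.678, 0.735, 0.012]
wrist_force: [0.6, 0.3, 0.0]
opening: 0.598
```

>>> drive_tool(
  deltas=[
    [[0,0,-0.0015],0],
    [[0,0,-0.001],0],
    [[0,0,-0.001],0],
  ],
)

```text
time_s: 36.7
eef_pos: [0.5972, -0.1064, -0.0202]
eef_rot: [0.014, 0.678, 0.735, 0.012]
wrist_force: [-5.2, 0.5, 9.9]
opening: 0.596
```

>>> drive_tool(
  deltas=[
    [[0,0,0.0005],0],
    [[0,0,0],0],
    [[0,0,0],0],
    [[0,0,0.01],0],
    [[0,0,0.04],0],
    [[0,0,0.04],0],
    [[-0.02,0,0.035],0],
    [[-0.045,0.02,0.01],0],
    [[-0.03,0.045,0],0],
  ],
  gripper=0.78,
)

```text
time_s: 37.6
eef_pos: [0.5028, -0.0447, 0.1219]
eef_rot: [0.016, 0.68, 0.733, 0.012]
wrist_force: [0.6, 0.6, -0.1]
opening: 0.781
```

>>> drive_tool(
  deltas=[
    [[0,0.045,0],-0.015],
    [[0,0.045,0],-0.015],
    [[0,0.045,0],-0.015],
    [[0,0.045,0],-0.015],
    [[0.02,0.045,0],-0.015],
    [[0.03,0.045,0],-0.015],
    [[0.03,0.045,0],-0.015],
    [[0.02,0.02,0],-0.015],
    [[0,0,0],0],
  ],
)

```text
time_s: 38.5
eef_pos: [0.5948, 0.2981, 0.1306]
eef_rot: [0.021, 0.724, 0.689, 0.016]
wrist_force: [-0.5, -1.3, 1.1]
opening: 0.78
```

```bash
python3 - <<'E'
from st import *
s=camera("scene");t=camera("top");show(t,"t36",(150,130,480,330),2);show(s,"s36",(200,180,440,400),3);o=st()
for r in rects(t,"brown",.009):print(r)
for r in rects(t,"blue",.008):print(r)
E
```

```text
t 38.6 p [0.5929 0.2958 0.1301] yaw 1.521 toolz [ 0.049 -0.009 -0.999] F [-0.5 -0.5 -0.4] op 0.778
(array([402. , 305.8]), array([32.1, 52.6]), -0.0, array([194., 287.]))
(array([538.5, 444.2]), array([56.6, 68.4]), -1.495, array([133., 228.]))
(array([619.4, 314.9]), array([45.1, 56.2]), -0.058, array([188., 192.]))
(array([733.7, 532.7]), array([24. , 34.5]), -1.263, array([ 94., 145.]))
(array([1024.1,   14.1]), array([  87.1, 1496.9]), 1.549, array([316.,  15.]))
(array([505.2, 302.8]), array([39.5, 57.5]), -0.014, array([194., 240.]))
(array([ 510.1, -327.6]), array([56.8, 81.7]), 1.541, array([469., 235.]))
(array([ 597.5, -107.2]), array([49.3, 75.4]), -1.495, array([371., 199.]))
```

>>> drive_tool(
  deltas=[
    [[-0.04,-0.04,0],0],
    [[-0.04,-0.04,0],0],
    [[-0.04,-0.04,0],0],
    [[-0.04,-0.04,0],0],
    [[-0.035,-0.035,0],0],
    [[0,0,-0.04],0],
    [[0,0,-0.04],0],
    [[0,0,-0.04],0],
    [[0,0,-0.02],0],
    [[0,0,0],0],
  ],
  gripper=0.0,
)

```text
time_s: 39.6
eef_pos: [0.4083, 0.1093, -0.0092]
eef_rot: [0.027, 0.728, 0.685, 0.018]
wrist_force: [-0.6, -0.1, -0.8]
opening: -0.004
```

```bash
python3 - <<'E'
from st import *
s=camera("scene");show(s,"s37",(300,160,460,310),4);o=st()
E
```

```text
t 39.65 p [ 0.409   0.1094 -0.0082] yaw 1.511 toolz [ 0.064 -0.014 -0.998] F [-0.1  0.6 -0.5] op 0.003
```

>>> drive_tool(
  deltas=[
    [[-0.006,0,-0.012],0],
    [[-0.002,0,-0.008],0],
    [[0,0,-0.002],0],
    [[0,0,0],0],
  ],
)

```text
time_s: 40.05
eef_pos: [0.4042, 0.1084, -0.026]
eef_rot: [0.03, 0.728, 0.685, 0.021]
wrist_force: [-1.1, -0.2, 0.0]
opening: 0.002
```

>>> drive_tool(
  deltas=[
    [[0.006,0,-0.004],0],
    [[0.006,0,-0.001],0],
    [[0.006,0,0],0],
    [[0.005,0,0],0],
    [[0.005,0,0],0],
  ],
)

```text
time_s: 40.55
eef_pos: [0.4345, 0.1085, -0.03]
eef_rot: [0.03, 0.728, 0.685, 0.021]
wrist_force: [-16.4, -2.4, 9.4]
opening: 0.002
```

```bash
python3 - <<'E'
from st import *
o=st()
E
```

```text
t 40.55 p [ 0.4345  0.1085 -0.03  ] yaw 1.51 toolz [ 0.071 -0.015 -0.997] F [-16.4  -2.4   9.4] op 0.002
```

>>> drive_tool(
  deltas=[
    [[0.005,0,0],0],
    [[0.005,0,0],0],
    [[0.005,0,0],0],
    [[0.005,0,0],0],
  ],
)

```text
time_s: 40.95
eef_pos: [0.4325, 0.108, -0.0325]
eef_rot: [0.014, 0.726, 0.687, 0.001]
wrist_force: [-25.5, -3.0, 38.4]
opening: -0.002
```

```bash
python3 - <<'E'
from st import *
o=st()
E
```

```text
t 40.95 p [ 0.4325  0.108  -0.0325] yaw 1.516 toolz [ 0.021 -0.019 -1.   ] F [-25.5  -3.   38.4] op -0.002
```

>>> drive_tool(
  deltas=[
    [[0.004,0,0.001],0],
    [[0.005,0,0.001],0],
    [[0.005,0,0],0],
    [[-0.01,0,0.005],0],
    [[-0.01,0,0.03],0],
    [[0,0,0.03],0],
  ],
)

```text
time_s: 41.55
eef_pos: [0.4057, 0.1079, 0.0306]
eef_rot: [-0.001, 0.725, 0.689, -0.016]
wrist_force: [-0.2, -0.2, -0.6]
opening: 0.005
```

```bash
python3 - <<'E'
from st import *
o=st();t=camera("top")
for r in rects(t,"brown",.009):print(r)
for r in rects(t,"blue",.008):print(r)
E
```

```text
t 41.55 p [0.4057 0.1079 0.0306] yaw 1.52 toolz [-0.025 -0.021 -0.999] F [-0.2 -0.2 -0.6] op 0.005
(array([400.8, 330.8]), array([56., 82.]), -1.531, array([181., 287.]))
(array([538.1, 450.9]), array([56.5, 82.2]), -1.503, array([129., 228.]))
(array([620.8, 333.5]), array([56.5, 81.9]), 1.489, array([180., 191.]))
(array([733.7, 532.7]), array([24. , 34.5]), -1.263, array([ 94., 145.]))
(array([1024.1,   14.1]), array([  87.1, 1496.9]), 1.549, array([316.,  15.]))
(array([507.2, 324.7]), array([56.1, 82.2]), 1.48, array([184., 241.]))
(array([ 510.1, -327.6]), array([56.8, 81.7]), 1.541, array([469., 235.]))
(array([ 597.5, -107.2]), array([49.3, 75.4]), -1.495, array([371., 199.]))
```

>>> drive_tool(
  deltas=[
    [[0,0.03,0.01],0.015],
    [[0,0.045,0],0.015],
    [[0,0.045,0],0.015],
    [[0,0.045,0],0.015],
    [[-0.002,0.04,0],0.015],
    [[-0.002,0.012,0],0.01],
    [[0,0,0],0],
  ],
  gripper=0.78,
)

```text
time_s: 42.3
eef_pos: [0.4116, 0.334, 0.0493]
eef_rot: [0.005, 0.695, 0.719, -0.009]
wrist_force: [-0.3, -0.0, -0.7]
opening: 0.78
```

```bash
python3 - <<'E'
from st import *
camera("top");o=st()
E
```

```text
t 42.35 p [0.4117 0.3331 0.0493] yaw 1.604 toolz [-0.004 -0.02  -1.   ] F [-0.4 -0.2  0.5] op 0.782
```

>>> drive_tool(
  deltas=[
    [[-0.01,-0.002,-0.02],0.006],
    [[0,0,-0.03],0],
    [[0,0,-0.015],0],
    [[0,0,0],0],
    [[0,0,-0.008],0],
    [[0,0,0],0],
  ],
)

```text
time_s: 42.95
eef_pos: [0.404, 0.3232, -0.025]
eef_rot: [0.006, 0.696, 0.718, -0.009]
wrist_force: [0.3, -0.1, 0.1]
opening: 0.785
```

```bash
python3 - <<'E'
from st import *
s=camera("scene");show(s,"s38",(390,250,510,370),6);o=st()
E
```

```text
t 43.0 p [ 0.4047  0.3237 -0.0243] yaw 1.602 toolz [-0.002 -0.021 -1.   ] F [ 0.1 -0.2  0.5] op 0.776
```

>>> drive_tool(
  deltas=[
    [[-0.003,0.006,-0.006],0.006],
    [[0,0,-0.004],0],
    [[0,0,0],0],
  ],
)

```text
time_s: 43.3
eef_pos: [0.4033, 0.3308, -0.0331]
eef_rot: [0.007, 0.694, 0.72, -0.007]
wrist_force: [0.1, -0.7, 0.3]
opening: 0.78
```

```bash
python3 - <<'E'
from st import *
s=camera("scene");show(s,"s39",(390,250,510,370),6);o=st()
E
```

```text
t 43.35 p [ 0.4034  0.3309 -0.0329] yaw 1.608 toolz [ 0.002 -0.019 -1.   ] F [-0.4  0.4  0.1] op 0.782
```

>>> drive_tool(
  deltas=[
    [[-0.002,0,-0.003],0],
    [[0,0,-0.001],0],
    [[0,0,0],0],
  ],
)

```text
time_s: 43.65
eef_pos: [0.4013, 0.3313, -0.0369]
eef_rot: [0.007, 0.694, 0.72, -0.006]
wrist_force: [-0.5, 1.1, 0.3]
opening: 0.782
```

>>> drive_tool(
  deltas=[
    [[0,0,0],0],
    [[0,0,0],0],
    [[0,0,0],0],
    [[0,0,0],0],
    [[0,0,0],0],
  ],
  gripper=0.0,
)

```text
time_s: 44.15
eef_pos: [0.4018, 0.3315, -0.036]
eef_rot: [0.008, 0.694, 0.72, -0.006]
wrist_force: [-0.2, -0.4, -0.6]
opening: 0.604
```

>>> drive_tool(
  deltas=[
    [[0,0,0.01],0],
    [[0,0,0.03],0],
    [[0,0,0.04],0],
    [[0,0,0.045],0],
    [[0,0,0.02],0],
    [[0,0,0],0],
  ],
)

```text
time_s: 44.75
eef_pos: [0.3995, 0.3302, 0.1157]
eef_rot: [0.007, 0.694, 0.72, -0.007]
wrist_force: [-0.9, -0.2, -0.3]
opening: 0.607
```

```bash
python3 - <<'E'
from st import *
s=camera("scene");show(s,"s40",(370,210,510,350),5);o=st()
E
```

```text
t 44.8 p [0.399  0.3299 0.1144] yaw 1.608 toolz [-0.001 -0.021 -1.   ] F [1.2 0.7 0.1] op 0.602
```

>>> drive_tool(
  deltas=[
    [[0.01,-0.03,0],0.004],
    [[0.02,-0.044,0],0.004],
    [[0.02,-0.044,0],0.004],
    [[0.02,-0.044,0],0.004],
    [[0.02,-0.044,0],0.004],
    [[0.02,-0.044,0],0.004],
    [[0.02,-0.044,0],0.004],
    [[0.02,-0.044,0],0.004],
    [[0.02,-0.044,0],0.004],
    [[0.015,-0.03,-0.01],0.004],
  ],
)

```text
time_s: 45.8
eef_pos: [0.5758, -0.0948, 0.088]
eef_rot: [-0.002, 0.675, 0.737, -0.014]
wrist_force: [0.7, 0.2, -0.6]
opening: 0.603
```

```bash
python3 - <<'E'
from st import *
camera("top");o=st()
E
```

```text
t 45.85 p [ 0.576  -0.0986  0.0853] yaw 1.657 toolz [-0.023 -0.02  -1.   ] F [-0.9 -3.2 -1.1] op 0.604
```

>>> drive_tool(
  deltas=[
    [[0.01,-0.003,-0.01],0],
    [[0.008,-0.001,-0.02],0],
    [[0.002,0,-0.02],0],
    [[0,0,0],0],
    [[0,0,0],0],
  ],
)

```text
time_s: 46.35
eef_pos: [0.5898, -0.1038, 0.023]
eef_rot: [-0.01, 0.678, 0.735, -0.018]
wrist_force: [0.4, 0.5, 0.8]
opening: 0.603
```

```bash
python3 - <<'E'
from st import *
s=camera("scene");show(s,"s41",(200,150,320,260),6);o=st()
E
```

```text
t 46.4 p [ 0.5894 -0.1036  0.0228] yaw 1.651 toolz [-0.039 -0.013 -0.999] F [-0.6 -0.9 -0.2] op 0.6
```

```bash
python3 - <<'E'
from edge import *
s=camera("scene")
for z in(.065,.069):corner(s,(200+484/6,150+478/6),z)
E
```

```text
corner err board x,y -0.0045 0.002
corner err board x,y -0.0026 0.0046
```

>>> drive_tool(
  deltas=[
    [[0.005,-0.001,-0.005],0],
    [[0.001,0,-0.01],0],
    [[0,0,-0.005],0],
    [[0,0,0],0],
  ],
)

```text
time_s: 46.85
eef_pos: [0.5984, -0.1049, 0.005]
eef_rot: [-0.007, 0.678, 0.735, -0.017]
wrist_force: [-0.1, -0.3, 0.4]
opening: 0.605
```

```bash
python3 - <<'E'
from st import *
s=camera("scene");show(s,"s42",(200,150,320,260),6);o=st()
E
```

```text
t 46.9 p [ 0.5985 -0.1049  0.0053] yaw 1.652 toolz [-0.033 -0.016 -0.999] F [-0.6  0.3  0.2] op 0.604
```

>>> drive_tool(
  deltas=[
    [[-0.003,0,-0.006],0],
    [[0,0,-0.008],0],
    [[0,0,-0.002],0],
    [[0,0,0],0],
  ],
)

```text
time_s: 47.3
eef_pos: [0.5952, -0.1049, -0.0118]
eef_rot: [-0.007, 0.678, 0.735, -0.017]
wrist_force: [-0.0, 0.2, 0.1]
opening: 0.601
```

>>> drive_tool(
  deltas=[
    [[0,0,-0.002],0],
    [[0,0,-0.0015],0],
    [[0,0,-0.001],0],
    [[0,0,-0.001],0],
  ],
)

```text
time_s: 47.7
eef_pos: [0.5957, -0.105, -0.0155]
eef_rot: [-0.006, 0.678, 0.735, -0.017]
wrist_force: [-5.1, 1.0, 9.5]
opening: 0.603
```

>>> drive_tool(
  deltas=[
    [[0,0,0.0005],0],
    [[0,0,0],0],
    [[0,0,0],0],
    [[0,0,0.01],0],
    [[0,0,0.04],0],
    [[0,0,0.04],0],
    [[-0.01,-0.04,0],-0.02],
    [[-0.02,-0.045,0],-0.03],
    [[-0.02,-0.045,0],-0.03],
    [[-0.02,-0.045,0],-0.03],
  ],
  gripper=0.78,
)

```text
time_s: 48.7
eef_pos: [0.5271, -0.2793, 0.0839]
eef_rot: [-0.004, 0.714, 0.7, -0.015]
wrist_force: [0.7, -0.5, 0.5]
opening: 0.781
```

>>> drive_tool(
  deltas=[
    [[-0.014,-0.04,-0.01],0],
    [[0,0,-0.02],0],
    [[0,0,0],0],
  ],
)

```text
time_s: 49.0
eef_pos: [0.5104, -0.3289, 0.0571]
eef_rot: [-0.001, 0.718, 0.696, -0.016]
wrist_force: [-0.4, 1.2, -0.2]
opening: 0.78
```

```bash
python3 - <<'E'
from st import *
t=camera("top");show(t,"t43",(230,130,430,280),4);o=st()
for r in rects(t,"brown",.009):print(r)
for r in rects(t,"blue",.008):print(r)
s=camera("scene");show(s,"s43",(180,100,300,220),6)
E
```

```text
t 49.05 p [ 0.5116 -0.33    0.0589] yaw 1.542 toolz [-0.023 -0.023 -0.999] F [ 0.6 -0.8  0.1] op 0.782
(array([538.2, 450.9]), array([56.3, 82.4]), -1.502, array([129., 228.]))
(array([ 599.5, -107.2]), array([50.5, 79.5]), -1.486, array([371., 198.]))
(array([620.8, 333.5]), array([56.3, 81.9]), 1.489, array([180., 191.]))
(array([734. , 532.7]), array([23.8, 34.1]), -1.293, array([ 94., 145.]))
(array([1024.1,   14.1]), array([  87.1, 1496.9]), 1.549, array([316.,  15.]))
(array([507.3, 324.7]), array([55.9, 82.2]), 1.48, array([184., 241.]))
```

>>> drive_tool(
  deltas=[
    [[-0.001,0.002,-0.03],0],
    [[0,0,-0.03],0],
    [[0,0,-0.015],0],
    [[0,0,0],0],
    [[0,0,-0.006],0],
    [[0,0,0],0],
  ],
)

```text
time_s: 49.7
eef_pos: [0.519, -0.3265, -0.0147]
eef_rot: [0.007, 0.714, 0.7, -0.015]
wrist_force: [-0.2, 0.8, 0.4]
opening: 0.78
```

```bash
python3 - <<'E'
from st import *
s=camera("scene");show(s,"s44",(180,100,300,220),6);o=st()
E
```

```text
t 49.75 p [ 0.5196 -0.3271 -0.0139] yaw 1.55 toolz [-0.011 -0.033 -0.999] F [ 0.9 -0.2  1.5] op 0.781
```

>>> drive_tool(
  deltas=[
    [[-0.006,0,-0.008],-0.006],
    [[-0.003,0,-0.006],0],
    [[-0.001,0,-0.002],0],
    [[0,0,0],0],
  ],
)

```text
time_s: 50.15
eef_pos: [0.5099, -0.3284, -0.0288]
eef_rot: [0.01, 0.717, 0.697, -0.015]
wrist_force: [0.0, -0.1, 0.2]
opening: 0.784
```

>>> drive_tool(
  deltas=[
    [[0,0,-0.005],0],
    [[0,0,-0.002],0],
    [[0,0,0],0],
  ],
)

```text
time_s: 50.45
eef_pos: [0.5099, -0.3287, -0.0363]
eef_rot: [0.01, 0.717, 0.697, -0.015]
wrist_force: [-0.7, 0.1, -0.0]
opening: 0.783
```

```bash
python3 - <<'E'
from st import *
s=camera("scene");show(s,"s45",(180,100,300,220),6);o=st()
E
```

```text
t 50.5 p [ 0.5099 -0.3286 -0.0362] yaw 1.543 toolz [-0.008 -0.035 -0.999] F [ 0.8  0.6 -0.3] op 0.78
```

>>> drive_tool(
  deltas=[
    [[0,0,0],0],
    [[0,0,0],0],
    [[0,0,0],0],
    [[0,0,0],0],
    [[0,0,0],0],
  ],
  gripper=0.0,
)

```text
time_s: 51.0
eef_pos: [0.5106, -0.3291, -0.0354]
eef_rot: [0.011, 0.717, 0.697, -0.015]
wrist_force: [-0.3, 0.7, -0.2]
opening: 0.596
```

>>> drive_tool(
  deltas=[
    [[0,0,0.01],0],
    [[0,0,0.04],0],
    [[0,0,0.045],0],
    [[0.014,0.035,0.015],0.02],
    [[0.018,0.044,0],0.02],
    [[0.018,0.044,0],0.02],
    [[0.018,0.044,0],0.02],
    [[0.016,0.044,0],0.02],
    [[0.002,0.01,0],0.01],
    [[0,0,0],0],
  ],
)

```text
time_s: 52.0
eef_pos: [0.5995, -0.1015, 0.0869]
eef_rot: [0.015, 0.677, 0.736, -0.013]
wrist_force: [0.1, -0.3, -0.9]
opening: 0.601
```

```bash
python3 - <<'E'
from st import *
s=camera("scene");show(s,"s46",(180,110,340,260),5);o=st()
E
```

```text
t 52.05 p [ 0.5994 -0.1022  0.0869] yaw 1.652 toolz [ 0.005 -0.039 -0.999] F [-1.   0.3  0.3] op 0.598
```

>>> drive_tool(
  deltas=[
    [[-0.003,-0.003,-0.015],0],
    [[0,-0.001,-0.02],0],
    [[0,0,-0.015],0],
    [[0,0,0],0],
    [[0,0,0],0],
  ],
)

```text
time_s: 52.55
eef_pos: [0.5931, -0.1138, 0.0327]
eef_rot: [0.015, 0.681, 0.732, -0.014]
wrist_force: [0.0, -0.7, 0.6]
opening: 0.597
```

```bash
python3 - <<'E'
from st import *
s=camera("scene");show(s,"s47",(200,150,320,260),6);o=st()
E
```

```text
t 52.6 p [ 0.5929 -0.1137  0.0327] yaw 1.644 toolz [ 0.003 -0.04  -0.999] F [-0.1  0.1 -1.7] op 0.597
```

Correct (+0.003, +0.007), yaw +0.008.

>>> drive_tool(
  deltas=[
    [[0.002,0.006,0],0.007],
    [[0,0.001,-0.005],0],
    [[0,0,0],0],
  ],
)

```text
time_s: 52.9
eef_pos: [0.5962, -0.107, 0.0289]
eef_rot: [0.016, 0.678, 0.734, -0.013]
wrist_force: [-0.0, -0.4, -0.9]
opening: 0.599
```

```bash
python3 - <<'E'
from st import *
s=camera("scene");show(s,"s48",(200,150,320,260),6);o=st()
E
```

```text
t 52.95 p [ 0.5966 -0.1071  0.0294] yaw 1.65 toolz [ 0.006 -0.041 -0.999] F [-0.1  0.5  0.5] op 0.598
```

```bash
python3 - <<'E'
from edge import *
s=camera("scene")
for z in(.071,.0735):corner(s,(200+468/6,150+474/6),z)
E
```

```text
corner err board x,y 0.0017 0.0007
corner err board x,y 0.0029 0.0023
```

>>> drive_tool(
  deltas=[
    [[0,-0.001,-0.012],0],
    [[0,0,-0.01],0],
    [[0,0,-0.004],0],
    [[0,0,0],0],
  ],
)

```text
time_s: 53.4
eef_pos: [0.5966, -0.1081, 0.0013]
eef_rot: [0.017, 0.678, 0.735, -0.013]
wrist_force: [-0.5, -0.1, -0.9]
opening: 0.599
```

>>> drive_tool(
  deltas=[
    [[-0.001,0.001,-0.005],0],
    [[0,0,-0.002],0],
    [[0,0,-0.0015],0],
    [[0,0,-0.001],0],
    [[0,0,-0.001],0],
  ],
)

```text
time_s: 53.9
eef_pos: [0.5955, -0.1071, -0.0096]
eef_rot: [0.016, 0.678, 0.735, -0.013]
wrist_force: [-3.6, 1.4, 11.2]
opening: 0.598
```

>>> drive_tool(
  deltas=[
    [[0,0,0.0005],0],
    [[0,0,0],0],
    [[0,0,0],0],
    [[0,0,0.01],0],
    [[0,0,0.04],0],
    [[0,0,0.04],0],
    [[-0.02,0,0.03],0],
    [[-0.045,0.02,0],0],
    [[-0.04,0.045,0],0],
    [[-0.02,0.045,0],0],
  ],
  gripper=0.78,
)

```text
time_s: 54.9
eef_pos: [0.4739, -0.0039, 0.1201]
eef_rot: [0.021, 0.681, 0.732, -0.012]
wrist_force: [1.5, 0.3, 0.1]
opening: 0.781
```

>>> drive_tool(
  deltas=[
    [[0,0.045,0],0],
    [[0,0.045,0],0],
    [[0,0.045,0],0],
    [[0,0.045,0],0],
    [[0,0.04,0],0],
    [[0,0,-0.03],0],
    [[0,0,-0.04],0],
    [[0,0,-0.03],0],
    [[0,0,0],0],
  ],
  gripper=0.0,
)

```text
time_s: 55.8
eef_pos: [0.4731, 0.2323, 0.029]
eef_rot: [0.026, 0.678, 0.734, -0.003]
wrist_force: [-0.7, -0.5, -0.8]
opening: 0.004
```

```bash
python3 - <<'E'
from st import *
s=camera("scene");show(s,"s49",(220,170,480,380),3);o=st()
E
```

```text
t 55.85 p [0.4747 0.2327 0.0311] yaw 1.649 toolz [ 0.037 -0.04  -0.999] F [ 0.2 -0.9  0.3] op -0.001
```

>>> drive_tool(
  deltas=[
    [[0.005,0,-0.01],-0.135],
    [[0.005,0,-0.015],-0.135],
    [[0.004,0,-0.015],-0.135],
    [[0,0,-0.008],-0.135],
    [[0,0,-0.004],-0.13],
    [[0,0,0],0],
  ],
)

```text
time_s: 56.45
eef_pos: [0.5004, 0.2343, -0.0073]
eef_rot: [0.03, 0.889, 0.458, -0.003]
wrist_force: [-0.1, -0.2, -0.0]
opening: 0.003
```

```bash
python3 - <<'E'
from st import *
camera("top");o=st()
E
```

```text
t 56.5 p [ 0.5008  0.2345 -0.0069] yaw 0.954 toolz [ 0.024 -0.055 -0.998] F [1.1 0.2 0.7] op 0.001
```

>>> drive_tool(
  deltas=[
    [[-0.002,-0.01,-0.012],-0.12],
    [[0,-0.012,-0.008],-0.12],
    [[0,-0.012,-0.002],0],
    [[0,-0.008,0],0],
  ],
)

```text
time_s: 56.9
eef_pos: [0.5039, 0.1927, -0.0223]
eef_rot: [0.03, 0.935, 0.354, -0.0]
wrist_force: [1.0, -0.3, 0.3]
opening: -0.002
```

```bash
python3 - <<'E'
from st import *
o=st()
E
```

```text
t 56.9 p [ 0.5039  0.1927 -0.0223] yaw 0.724 toolz [ 0.021 -0.057 -0.998] F [ 1.  -0.3  0.3] op -0.002
```

>>> drive_tool(
  deltas=[
    [[0,0.002,-0.006],0],
    [[0,0,-0.003],0],
    [[0,0,0],0],
  ],
)

```text
time_s: 57.2
eef_pos: [0.5055, 0.1941, -0.0298]
eef_rot: [0.03, 0.934, 0.357, 0.001]
wrist_force: [1.3, 0.4, -0.1]
opening: -0.004
```

>>> drive_tool(
  deltas=[
    [[0,-0.006,0],0],
    [[0,-0.006,0],0],
    [[0,-0.005,0],0],
    [[0,-0.005,0],0],
    [[0,-0.005,0],0],
  ],
)

```text
time_s: 57.7
eef_pos: [0.5057, 0.1689, -0.0296]
eef_rot: [0.028, 0.933, 0.357, 0.003]
wrist_force: [-0.1, 28.8, -3.9]
opening: -0.0
```

```bash
python3 - <<'E'
from st import *
o=st()
E
```

```text
t 57.7 p [ 0.5057  0.1689 -0.0296] yaw 0.731 toolz [ 0.026 -0.051 -0.998] F [-0.1 28.8 -3.9] op -0.0
```

>>> drive_tool(
  deltas=[
    [[0,-0.005,0],0],
    [[0,-0.005,0],0],
    [[0,-0.005,0],0],
    [[0,-0.005,0],0],
  ],
)

```text
time_s: 58.1
eef_pos: [0.506, 0.1702, -0.0291]
eef_rot: [0.012, 0.936, 0.353, 0.013]
wrist_force: [0.9, 26.9, -4.3]
opening: 0.001
```

```bash
python3 - <<'E'
from st import *
o=st()
E
```

```text
t 58.1 p [ 0.506   0.1702 -0.0291] yaw 0.721 toolz [ 0.033 -0.014 -0.999] F [ 0.9 26.9 -4.3] op 0.001
```

>>> drive_tool(
  deltas=[
    [[0,-0.005,0],0],
    [[0,0.015,0.01],0],
    [[0,0.02,0.03],0.05],
    [[0,0.03,0.03],0.145],
    [[0.02,0.03,0],0.145],
    [[0.03,0.03,0],0.145],
    [[0.03,0.02,0],0.145],
    [[0.02,0.01,0],0.14],
    [[0,0,0],0],
  ],
  gripper=0.78,
)

```text
time_s: 59.0
eef_pos: [0.6009, 0.338, 0.0436]
eef_rot: [-0.001, 0.726, 0.687, 0.012]
wrist_force: [0.0, -0.4, -0.5]
opening: 0.781
```

```bash
python3 - <<'E'
from st import *
s=camera("scene");show(s,"s50",(320,280,500,460),4);o=st();t=camera("top")
for r in rects(t,"brown",.009):print(r)
for r in rects(t,"blue",.008):print(r)
E
```

```text
t 59.05 p [0.5993 0.3374 0.0431] yaw 1.513 toolz [ 0.014  0.018 -1.   ] F [-0.7  0.3 -0.8] op 0.784
(array([544.2, 445.6]), array([45.1, 69.9]), -1.495, array([131., 224.]))
(array([619.8, 322.2]), array([55.7, 60.5]), 1.554, array([185., 192.]))
(array([733.7, 532.7]), array([24. , 34.5]), -1.263, array([ 94., 145.]))
(array([1024.1,   14.1]), array([  87.1, 1496.9]), 1.549, array([316.,  15.]))
(array([506.4, 308.5]), array([51. , 55.2]), -0.014, array([192., 240.]))
(array([ 598.1, -107.8]), array([50.4, 76.3]), -1.503, array([372., 198.]))
```

>>> drive_tool(
  deltas=[
    [[0.012,-0.003,0],-0.015],
    [[0.006,-0.001,-0.02],-0.007],
    [[0,0,-0.025],0],
    [[0,0,-0.01],0],
    [[0,0,0],0],
    [[0,0,0],0],
  ],
)

```text
time_s: 59.7
eef_pos: [0.616, 0.3278, -0.0125]
eef_rot: [-0.002, 0.741, 0.672, 0.01]
wrist_force: [-0.5, 0.5, 0.8]
opening: 0.783
```

```bash
python3 - <<'E'
from st import *
s=camera("scene");show(s,"s51",(310,310,430,430),6);o=st()
E
```

```text
t 59.75 p [ 0.616   0.3278 -0.0123] yaw 1.474 toolz [ 0.012  0.015 -1.   ] F [ 0.  -0.2 -0.7] op 0.78
```

>>> drive_tool(
  deltas=[
    [[0.004,0.005,-0.006],0.01],
    [[0,0,-0.006],0],
    [[0,0,-0.002],0],
    [[0,0,0],0],
  ],
)

```text
time_s: 60.15
eef_pos: [0.6224, 0.3342, -0.0242]
eef_rot: [-0.001, 0.737, 0.676, 0.012]
wrist_force: [-0.4, -0.3, -0.1]
opening: 0.781
```

```bash
python3 - <<'E'
from st import *
s=camera("scene");show(s,"s52",(310,310,430,430),6);o=st()
E
```

```text
t 60.2 p [ 0.6224  0.3342 -0.0241] yaw 1.485 toolz [ 0.017  0.017 -1.   ] F [ 0.1 -0.1  0.8] op 0.781
```

Good. Lower 12 mm more.

>>> drive_tool(
  deltas=[
    [[-0.001,0,-0.007],0],
    [[0,0,-0.002],0],
    [[0,0,-0.001],0],
    [[0,0,0],0],
  ],
)

```text
time_s: 60.6
eef_pos: [0.621, 0.3343, -0.035]
eef_rot: [-0.001, 0.737, 0.676, 0.012]
wrist_force: [-0.1, -0.1, 0.4]
opening: 0.782
```

>>> drive_tool(
  deltas=[
    [[0,0,-0.0015],0],
    [[0,0,0],0],
    [[0,0,0],0],
    [[0,0,0],0],
    [[0,0,0],0],
    [[0,0,0],0],
  ],
  gripper=0.0,
)

```text
time_s: 61.2
eef_pos: [0.6218, 0.3344, -0.0357]
eef_rot: [-0.0, 0.737, 0.676, 0.013]
wrist_force: [-0.6, -0.0, 0.6]
opening: 0.603
```

>>> drive_tool(
  deltas=[
    [[0,0,0.01],0],
    [[0,0,0.03],0],
    [[0,0,0.04],0],
    [[0,0,0.045],0],
    [[0,0,0.03],0],
    [[-0.03,0,0],0.01],
    [[-0.04,-0.02,0],0.01],
  ],
)

```text
time_s: 61.9
eef_pos: [0.5521, 0.314, 0.1279]
eef_rot: [0.0, 0.73, 0.683, 0.014]
wrist_force: [-0.9, -0.1, -0.7]
opening: 0.599
```

```bash
python3 - <<'E'
from st import *
s=camera("scene");show(s,"s53",(310,210,480,400),4);o=st()
E
```

```text
t 61.95 p [0.5429 0.3103 0.1251] yaw 1.505 toolz [ 0.01   0.014 -1.   ] F [-2.1 -0.3 -2.8] op 0.603
```

>>> drive_tool(
  deltas=[
    [[-0.012,-0.044,0.003],0.014],
    [[-0.012,-0.044,0.003],0.014],
    [[-0.01,-0.044,0],0.014],
    [[0,-0.044,0],0.014],
    [[0.01,-0.044,0],0.014],
    [[0.02,-0.044,0],0.014],
    [[0.02,-0.044,0],0.014],
    [[0.02,-0.044,0],0.014],
    [[0.016,-0.04,0],0.014],
    [[0.01,-0.02,0],0.014],
  ],
)

```text
time_s: 62.95
eef_pos: [0.5997, -0.1143, 0.1373]
eef_rot: [-0.0, 0.675, 0.737, 0.009]
wrist_force: [0.1, 0.0, -0.6]
opening: 0.6
```

```bash
python3 - <<'E'
from st import *
camera("top");camera("top");o=st()
E
```

```text
t 63.05 p [ 0.6    -0.1143  0.1372] yaw 1.657 toolz [ 0.012  0.014 -1.   ] F [-0.   1.   0.3] op 0.603
```

>>> drive_tool(
  deltas=[
    [[-0.004,0.006,-0.02],0],
    [[0,0.002,-0.03],0],
    [[0,0,-0.03],0],
    [[0,0,-0.012],0],
    [[0,0,0],0],
    [[0,0,0],0],
  ],
)

```text
time_s: 63.65
eef_pos: [0.5964, -0.104, 0.0469]
eef_rot: [0.001, 0.676, 0.737, 0.01]
wrist_force: [0.3, -0.0, -0.2]
opening: 0.601
```

```bash
python3 - <<'E'
from st import *
s=camera("scene");show(s,"s54",(200,130,320,260),5.5);o=st()
E
```

```text
t 63.7 p [ 0.5966 -0.104   0.0472] yaw 1.656 toolz [ 0.017  0.013 -1.   ] F [ 0.8  0.  -0.6] op 0.598
```

Well placed. Check the edge, then descend.

```bash
python3 - <<'E'
from edge import *
s=camera("scene")
for z in(.09,.093):
  edge(s,(200+434/5.5,130+517/5.5),(200+330/5.5,130+586/5.5),z);corner(s,(200+434/5.5,130+517/5.5),z)
E
```

```text
z 0.09 L 0.0524 c [ 0.5967 -0.1019] yaw 0.108 c-tcp [-0.0003  0.0024] err x,y board 0.0007 0.004
corner err board x,y 0.0005 0.0033
z 0.093 L 0.0522 c [ 0.5979 -0.0998] yaw 0.108 c-tcp [0.0009 0.0045] err x,y board 0.0021 0.006
corner err board x,y 0.0019 0.0053
```

>>> drive_tool(
  deltas=[
    [[-0.001,-0.001,-0.012],0],
    [[0,0,-0.012],0],
    [[0,0,-0.008],0],
    [[0,0,0],0],
  ],
)

```text
time_s: 64.15
eef_pos: [0.5979, -0.1062, 0.016]
eef_rot: [0.004, 0.676, 0.737, 0.012]
wrist_force: [-0.3, -0.1, -1.0]
opening: 0.6
```

>>> drive_tool(
  deltas=[
    [[-0.002,0,-0.008],0],
    [[0,0,-0.006],0],
    [[0,0,-0.002],0],
    [[0,0,0],0],
  ],
)

```text
time_s: 64.55
eef_pos: [0.5953, -0.1062, -0.0021]
eef_rot: [0.004, 0.676, 0.737, 0.011]
wrist_force: [0.2, -0.3, -0.3]
opening: 0.602
```

```bash
python3 - <<'E'
from st import *
s=camera("scene");show(s,"s55",(200,150,320,260),6);o=st()
E
```

```text
t 64.6 p [ 0.5955 -0.1063 -0.0019] yaw 1.656 toolz [ 0.021  0.011 -1.   ] F [-0.5 -0.2 -0.9] op 0.6
```

>>> drive_tool(
  deltas=[
    [[0,0,-0.002],0],
    [[0,0,-0.001],0],
    [[0,0,-0.001],0],
  ],
)

```text
time_s: 64.9
eef_pos: [0.5961, -0.1065, -0.0048]
eef_rot: [0.005, 0.676, 0.737, 0.012]
wrist_force: [-4.6, 1.3, 11.5]
opening: 0.597
```

>>> drive_tool(
  deltas=[
    [[0,0,0.0005],0],
    [[0,0,0],0],
    [[0,0,0],0],
    [[0,0,0.01],0],
    [[0,0,0.04],0],
    [[0,0,0.04],0],
    [[-0.02,0,0.03],0],
    [[-0.04,0.02,0],-0.02],
    [[-0.03,0.045,0],-0.02],
    [[0,0.045,0],-0.02],
  ],
  gripper=0.78,
)

```text
time_s: 65.9
eef_pos: [0.5051, 0.0004, 0.125]
eef_rot: [0.009, 0.701, 0.713, 0.012]
wrist_force: [0.6, -0.4, -0.2]
opening: 0.776
```

>>> drive_tool(
  deltas=[
    [[0,0.045,0],-0.02],
    [[0,0.045,0],-0.02],
    [[0,0.045,0],-0.02],
    [[0,0.045,0],-0.02],
    [[0,0.045,0],-0.02],
    [[0,0.045,0],-0.01],
    [[0,0.03,-0.02],0],
    [[0,0.01,-0.03],0],
    [[0,0,0],0],
  ],
)

```text
time_s: 66.8
eef_pos: [0.5048, 0.3292, 0.0854]
eef_rot: [0.014, 0.74, 0.672, 0.02]
wrist_force: [-0.2, -0.3, -0.1]
opening: 0.782
```

```bash
python3 - <<'E'
from st import *
s=camera("scene");show(s,"s56",(220,170,480,430),2.5);t=camera("top");show(t,"t56",(230,130,430,280),4);o=st()
for r in rects(t,"brown",.009):print(r)
for r in rects(t,"blue",.008):print(r)
E
```

```text
t 66.9 p [0.5079 0.3287 0.0894] yaw 1.474 toolz [ 0.053  0.008 -0.999] F [-0.3 -0.5  0.2] op 0.783
(array([ 598. , -108.8]), array([53.2, 80. ]), -1.486, array([372., 198.]))
(array([733.9, 532.9]), array([23.8, 34.5]), -1.293, array([ 94., 145.]))
(array([1024.1,   14.1]), array([  87.1, 1496.9]), 1.549, array([316.,  15.]))
(array([507. , 322.6]), array([56.1, 78.2]), 1.48, array([185., 241.]))
```

>>> drive_tool(
  deltas=[
    [[-0.025,-0.044,0],0],
    [[-0.025,-0.044,0],0],
    [[-0.025,-0.044,0],0],
    [[-0.025,-0.044,0],0],
    [[-0.01,-0.044,-0.02],0],
    [[0,0,-0.03],0],
    [[0,0,-0.03],0],
    [[-0.002,0,-0.02],0],
    [[0,0,0],0],
  ],
  gripper=0.0,
)

```text
time_s: 67.8
eef_pos: [0.4083, 0.0964, 0.0045]
eef_rot: [0.028, 0.745, 0.665, 0.035]
wrist_force: [-0.1, -0.8, 0.8]
opening: 0.001
```

```bash
python3 - <<'E'
from st import *
camera("top");camera("top");o=st()
E
```

```text
t 67.9 p [0.4107 0.0969 0.0066] yaw 1.459 toolz [ 0.093  0.004 -0.996] F [0.7 0.4 0.9] op 0.003
```

>>> drive_tool(
  deltas=[
    [[-0.008,0,-0.015],0],
    [[-0.004,0,-0.012],0],
    [[-0.003,0,-0.006],0],
    [[0,0,-0.002],0],
    [[0,0,0],0],
  ],
)

```text
time_s: 68.4
eef_pos: [0.4048, 0.096, -0.0205]
eef_rot: [0.035, 0.744, 0.665, 0.042]
wrist_force: [0.4, -0.3, 0.4]
opening: -0.001
```

>>> drive_tool(
  deltas=[
    [[0,0,-0.006],0],
    [[0.003,0,-0.004],0],
    [[0.006,0,0],0],
    [[0.006,0,0],0],
    [[0.006,0,0],0],
    [[0.005,0,0],0],
  ],
)

```text
time_s: 69.0
eef_pos: [0.4352, 0.096, -0.0296]
eef_rot: [0.037, 0.744, 0.666, 0.043]
wrist_force: [-0.4, -0.1, 0.6]
opening: 0.002
```

```bash
python3 - <<'E'
from st import *
o=st()
E
```

```text
t 69.0 p [ 0.4352  0.096  -0.0296] yaw 1.46 toolz [ 0.113  0.003 -0.994] F [-0.4 -0.1  0.6] op 0.002
```

>>> drive_tool(
  deltas=[
    [[0.005,0,0],0],
    [[0.005,0,0],0],
    [[0.005,0,0],0],
    [[0.005,0,0],0],
    [[0.005,0,0],0],
  ],
)

```text
time_s: 69.5
eef_pos: [0.4346, 0.0959, -0.0328]
eef_rot: [0.018, 0.742, 0.669, 0.021]
wrist_force: [-27.2, -5.1, 40.9]
opening: 0.001
```

```bash
python3 - <<'E'
from st import *
o=st()
E
```

```text
t 69.5 p [ 0.4346  0.0959 -0.0328] yaw 1.468 toolz [ 0.055  0.001 -0.998] F [-27.2  -5.1  40.9] op 0.001
```

>>> drive_tool(
  deltas=[
    [[0.005,0,0.001],0],
    [[0.005,0,0.001],0],
    [[0.005,0,0],0],
    [[0.005,0,0],0],
    [[0.005,0,0],0],
  ],
)

```text
time_s: 70.0
eef_pos: [0.4319, 0.0957, -0.0323]
eef_rot: [-0.001, 0.74, 0.673, -0.003]
wrist_force: [-23.5, -3.2, 33.1]
opening: 0.001
```

```bash
python3 - <<'E'
from st import *
o=st()
E
```

```text
t 70.0 p [ 0.4319  0.0957 -0.0323] yaw 1.476 toolz [-0.006 -0.003 -1.   ] F [-23.5  -3.2  33.1] op 0.001
```

Two more, then leave towards the left card at (507.3, 324.7).

>>> drive_tool(
  deltas=[
    [[0.005,0,0.001],0],
    [[0.004,0,0],0],
    [[-0.01,0,0.005],0],
    [[-0.005,0.02,0.03],0],
    [[0.01,0.044,0.03],0],
    [[0.02,0.044,0],0],
    [[0.02,0.044,0],0],
    [[0.025,0.044,0],0],
    [[0.02,0.025,0],0],
    [[0,0,0],0],
  ],
  gripper=0.78,
)

```text
time_s: 71.0
eef_pos: [0.4934, 0.3241, 0.0363]
eef_rot: [-0.022, 0.739, 0.673, -0.024]
wrist_force: [-0.5, 0.0, 0.6]
opening: 0.78
```

```bash
python3 - <<'E'
from st import *
camera("top");camera("top");o=st()
E
```

```text
t 71.1 p [0.4906 0.3213 0.0354] yaw 1.478 toolz [-0.068 -0.002 -0.998] F [-1.9  0.5  0.3] op 0.785
```

>>> drive_tool(
  deltas=[
    [[0,-0.04,0],0],
    [[0,-0.045,-0.01],0],
    [[0,-0.01,-0.03],0],
    [[0,0,-0.02],0],
    [[0,0,-0.008],0],
    [[0,0,0],0],
  ],
  gripper=0.0,
)

```text
time_s: 71.7
eef_pos: [0.4867, 0.2178, -0.0338]
eef_rot: [-0.022, 0.74, 0.672, -0.027]
wrist_force: [0.3, 0.4, 1.3]
opening: -0.003
```

```bash
python3 - <<'E'
from st import *
camera("top");camera("top");o=st()
E
```

```text
t 71.8 p [ 0.4868  0.2181 -0.0333] yaw 1.475 toolz [-0.07  -0.003 -0.998] F [ 0.2 -1.   0.1] op -0.001
```

>>> drive_tool(
  deltas=[
    [[-0.004,0,-0.002],0],
    [[-0.006,0,-0.002],0],
    [[-0.006,0,-0.002],0],
  ],
)

```text
time_s: 72.1
eef_pos: [0.4789, 0.2192, -0.0341]
eef_rot: [-0.017, 0.74, 0.672, -0.02]
wrist_force: [3.0, -1.0, 5.8]
opening: 0.0
```

```bash
python3 - <<'E'
from st import *
o=st()
E
```

```text
t 72.1 p [ 0.4789  0.2192 -0.0341] yaw 1.476 toolz [-0.052 -0.001 -0.999] F [ 3.  -1.   5.8] op 0.0
```

Working (−0.070 → −0.052). Continue.

>>> drive_tool(
  deltas=[
    [[-0.006,0,-0.003],0],
    [[-0.006,0,-0.003],0],
    [[-0.006,0,-0.003],0],
    [[-0.006,0,-0.003],0],
  ],
)

```text
time_s: 72.5
eef_pos: [0.4732, 0.2218, -0.0343]
eef_rot: [-0.006, 0.739, 0.674, -0.004]
wrist_force: [6.9, -3.2, 10.4]
opening: -0.001
```

```bash
python3 - <<'E'
from st import *
o=st()
E
```

```text
t 72.5 p [ 0.4732  0.2218 -0.0343] yaw 1.479 toolz [-0.014  0.002 -1.   ] F [ 6.9 -3.2 10.4] op -0.001
```

>>> drive_tool(
  deltas=[
    [[-0.006,0,-0.003],0],
    [[0,0,0.01],0],
    [[0,0,0.02],0],
    [[0.01,0.03,0.005],0],
    [[0.012,0.04,0],0],
    [[0.012,0.03,0],0],
    [[0,0,0],0],
  ],
  gripper=0.78,
)

```text
time_s: 73.2
eef_pos: [0.5039, 0.3272, 0.0079]
eef_rot: [-0.003, 0.738, 0.674, -0.0]
wrist_force: [-0.3, 0.0, 0.3]
opening: 0.778
```

```bash
python3 - <<'E'
from st import *
camera("top");s=camera("scene");show(s,"s57",(350,280,480,410),5.5);o=st()
E
```

```text
t 73.3 p [0.5019 0.3243 0.0067] yaw 1.479 toolz [-0.008  0.003 -1.   ] F [-1.1 -0.7  0.3] op 0.775
```

Need (+0.0055, 0), z −0.043.

>>> drive_tool(
  deltas=[
    [[0.005,0.001,-0.01],0],
    [[0.001,0,-0.012],0],
    [[0,0,-0.006],0],
    [[0,0,0],0],
  ],
)

```text
time_s: 73.7
eef_pos: [0.506, 0.3216, -0.0248]
eef_rot: [-0.004, 0.739, 0.673, -0.004]
wrist_force: [-0.8, -0.1, 0.3]
opening: 0.783
```

```bash
python3 - <<'E'
from st import *
s=camera("scene");show(s,"s58",(350,280,480,410),5.5);o=st()
E
```

```text
t 73.75 p [ 0.506   0.3216 -0.0246] yaw 1.477 toolz [-0.012  0.    -1.   ] F [ 0.2  0.  -0.7] op 0.782
```

>>> drive_tool(
  deltas=[
    [[0.001,0.002,-0.007],0],
    [[0,0,-0.003],0],
    [[0,0,-0.001],0],
    [[0,0,0],0],
  ],
)

```text
time_s: 74.15
eef_pos: [0.5073, 0.3232, -0.0364]
eef_rot: [-0.004, 0.74, 0.673, -0.004]
wrist_force: [-0.5, 0.1, 0.5]
opening: 0.78
```

>>> drive_tool(
  deltas=[
    [[0,0,0],0],
    [[0,0,0],0],
    [[0,0,0],0],
    [[0,0,0],0],
    [[0,0,0],0],
    [[0,0,0],0],
  ],
  gripper=0.0,
)

```text
time_s: 74.75
eef_pos: [0.5082, 0.3239, -0.0351]
eef_rot: [-0.004, 0.74, 0.673, -0.003]
wrist_force: [0.6, 0.4, -0.3]
opening: 0.593
```

>>> drive_tool(
  deltas=[
    [[0,0,0.01],0],
    [[0,0,0.03],0],
    [[0,0,0.04],0],
    [[0,0,0.045],0],
    [[0,0,0.03],0],
    [[0,-0.03,0],0.01],
    [[0,-0.044,0],0.015],
    [[0,-0.044,0],0.015],
  ],
)

```text
time_s: 75.55
eef_pos: [0.5066, 0.2069, 0.1313]
eef_rot: [-0.003, 0.723, 0.691, -0.001]
wrist_force: [1.6, -2.0, 0.2]
opening: 0.603
```

```bash
python3 - <<'E'
from st import *
s=camera("scene");show(s,"s59",(280,170,450,360),4);o=st()
E
```

```text
t 75.6 p [0.5067 0.2009 0.1309] yaw 1.524 toolz [-0.006 -0.002 -1.   ] F [ 2.9 -1.9 -0.3] op 0.601
```

>>> drive_tool(
  deltas=[
    [[0,-0.04,0],0.015],
    [[0,-0.044,0],0.015],
    [[0.01,-0.044,0],0.015],
    [[0.018,-0.044,0],0.015],
    [[0.02,-0.044,0],0.015],
    [[0.02,-0.044,0],0.015],
    [[0.014,-0.03,0],0.015],
    [[0.004,-0.005,0],0.01],
    [[0,0,0],0],
  ],
)

```text
time_s: 76.5
eef_pos: [0.5944, -0.1089, 0.139]
eef_rot: [0.002, 0.682, 0.731, -0.0]
wrist_force: [-0.2, 0.2, 0.3]
opening: 0.6
```

```bash
python3 - <<'E'
from st import *
camera("top");camera("top");o=st()
E
```

```text
t 76.6 p [ 0.5938 -0.1073  0.1388] yaw 1.642 toolz [ 0.003 -0.003 -1.   ] F [ 0.  -0.7 -0.1] op 0.6
```

>>> drive_tool(
  deltas=[
    [[0.001,0,-0.02],0.008],
    [[0,0,-0.03],0],
    [[0,0,-0.03],0],
    [[0,0,-0.008],0],
    [[0,0,0],0],
    [[0,0,0],0],
  ],
)

```text
time_s: 77.2
eef_pos: [0.5938, -0.0978, 0.0523]
eef_rot: [0.003, 0.675, 0.738, 0.001]
wrist_force: [-0.4, -0.5, -0.0]
opening: 0.6
```

```bash
python3 - <<'E'
from st import *
s=camera("scene");show(s,"s60",(200,130,320,260),5.5);o=st()
E
```

```text
t 77.25 p [ 0.5942 -0.0979  0.0527] yaw 1.659 toolz [ 0.006 -0.003 -1.   ] F [0.3 0.3 0.8] op 0.603
```

>>> drive_tool(
  deltas=[
    [[0.001,-0.007,-0.006],-0.005],
    [[0,-0.001,-0.008],0],
    [[0,0,0],0],
  ],
)

```text
time_s: 77.55
eef_pos: [0.5977, -0.1073, 0.0413]
eef_rot: [0.006, 0.677, 0.736, 0.002]
wrist_force: [-0.1, -0.3, -0.6]
opening: 0.596
```

```bash
python3 - <<'E'
from st import *
s=camera("scene");show(s,"s61",(200,130,320,260),5.5);o=st()
E
```

```text
t 77.6 p [ 0.5982 -0.1075  0.0419] yaw 1.654 toolz [ 0.013 -0.006 -1.   ] F [ 0.4 -0.2  0.9] op 0.598
```

```bash
python3 - <<'E'
from edge import *
s=camera("scene")
for z in(.084,.087):
  edge(s,(200+430/5.5,130+523/5.5),(200+323/5.5,130+593/5.5),z);corner(s,(200+430/5.5,130+523/5.5),z)
E
```

```text
z 0.084 L 0.0538 c [ 0.5976 -0.1046] yaw 0.1 c-tcp [-0.0007  0.0028] err x,y board 0.0014 0.0013
corner err board x,y 0.0007 0.0008
z 0.087 L 0.0536 c [ 0.5987 -0.1025] yaw 0.1 c-tcp [0.0005 0.0049] err x,y board 0.0027 0.0032
corner err board x,y 0.0022 0.0027
```

>>> drive_tool(
  deltas=[
    [[-0.002,0.001,-0.012],0],
    [[0,0,-0.012],0],
    [[0,0,-0.004],0],
    [[0,0,0],0],
  ],
)

```text
time_s: 78.05
eef_pos: [0.5957, -0.1064, 0.0114]
eef_rot: [0.006, 0.677, 0.736, 0.002]
wrist_force: [0.8, 0.5, 0.1]
opening: 0.6
```

>>> drive_tool(
  deltas=[
    [[0,0,-0.005],0],
    [[0,0,-0.002],0],
    [[0,0,-0.0015],0],
    [[0,0,-0.001],0],
    [[0,0,-0.001],0],
  ],
)

```text
time_s: 78.55
eef_pos: [0.5958, -0.1063, 0.0018]
eef_rot: [0.006, 0.677, 0.736, 0.002]
wrist_force: [-4.5, 1.5, 9.7]
opening: 0.598
```

>>> drive_tool(
  deltas=[
    [[0,0,0.0005],0],
    [[0,0,0],0],
    [[0,0,0],0],
    [[0,0,0.01],0],
    [[0,0,0.04],0],
    [[0,0,0.04],0],
    [[-0.02,0,0.03],0],
    [[-0.04,0.02,0],0],
    [[-0.03,0.045,0],0],
    [[0,0.045,0],0],
  ],
  gripper=0.78,
)

```text
time_s: 79.55
eef_pos: [0.5046, 0.0007, 0.1313]
eef_rot: [0.009, 0.68, 0.733, 0.003]
wrist_force: [-0.0, 0.1, -0.4]
opening: 0.78
```

>>> drive_tool(
  deltas=[
    [[0,0.045,0],0],
    [[0,0.045,0],0],
    [[0,0.045,0],0],
    [[0,0.045,0],0],
    [[0,0.045,0],0],
    [[0.01,0.045,0],0],
    [[0.01,0.045,0],0],
    [[0.01,0.045,0],0],
    [[0,0.035,-0.02],0],
    [[0,0,0],0],
  ],
)

```text
time_s: 80.55
eef_pos: [0.5336, 0.4175, 0.1214]
eef_rot: [0.013, 0.679, 0.734, 0.009]
wrist_force: [-0.8, -1.0, -0.8]
opening: 0.784
```

```bash
python3 - <<'E'
from st import *
camera("top");s=camera("scene");show(s,"s62",(380,320,520,460),5);t=camera("top");show(t,"t62",(230,130,430,280),4);o=st()
for r in rects(t,"brown",.009):print(r)
for r in rects(t,"blue",.008):print(r)
E
```

```text
t 80.7 p [0.5365 0.414  0.1252] yaw 1.645 toolz [ 0.037 -0.004 -0.999] F [ 0.  -0.1  0.4] op 0.781
(array([538.5, 445.7]), array([56.2, 71.7]), -1.509, array([133., 227.]))
(array([734. , 532.7]), array([23.8, 34.1]), -1.293, array([ 94., 145.]))
(array([1024.1,   14.1]), array([  87.1, 1496.9]), 1.549, array([316.,  15.]))
(array([ 599.6, -106.4]), array([51.2, 77.8]), -1.495, array([371., 198.]))
```

>>> drive_tool(
  deltas=[
    [[-0.02,-0.03,-0.02],0],
    [[0,-0.03,-0.04],0],
    [[0,0,-0.04],0],
    [[0,0,-0.03],0],
    [[0,0,-0.008],0],
    [[0,0,0],0],
  ],
  gripper=0.0,
)

```text
time_s: 81.3
eef_pos: [0.5225, 0.3456, -0.0056]
eef_rot: [0.019, 0.683, 0.73, 0.018]
wrist_force: [0.2, 0.3, 0.9]
opening: -0.004
```

```bash
python3 - <<'E'
from st import *
camera("top");o=st()
E
```

```text
t 81.35 p [ 0.5229  0.3459 -0.0049] yaw 1.636 toolz [ 0.053  0.001 -0.999] F [-0.1  0.3  0.1] op 0.0
```

>>> drive_tool(
  deltas=[
    [[0,0,-0.015],0],
    [[0,0,-0.01],0],
    [[0.004,0,-0.004],0],
    [[0.006,0,-0.003],0],
    [[0.006,0,-0.003],0],
    [[0.006,0,-0.003],0],
  ],
)

```text
time_s: 81.95
eef_pos: [0.5384, 0.3478, -0.0345]
eef_rot: [0.014, 0.683, 0.73, 0.012]
wrist_force: [-43.7, -10.3, 61.6]
opening: -0.001
```

```bash
python3 - <<'E'
from st import *
o=st()
E
```

```text
t 81.95 p [ 0.5384  0.3478 -0.0345] yaw 1.638 toolz [ 0.036 -0.002 -0.999] F [-43.7 -10.3  61.6] op -0.001
```

>>> drive_tool(
  deltas=[
    [[0.005,0,0.0005],0],
    [[0.005,0,0],0],
  ],
)

```text
time_s: 82.15
eef_pos: [0.5483, 0.3492, -0.0314]
eef_rot: [0.013, 0.682, 0.731, 0.011]
wrist_force: [0.3, -0.0, 0.5]
opening: -0.003
```

```bash
python3 - <<'E'
from st import *
o=st()
E
```

```text
t 82.15 p [ 0.5483  0.3492 -0.0314] yaw 1.64 toolz [ 0.035 -0.001 -0.999] F [ 0.3 -0.   0.5] op -0.003
```

>>> drive_tool(
  deltas=[
    [[0.002,0,-0.004],0],
    [[0.004,0,-0.002],0],
    [[0.004,0,-0.002],0],
    [[0.004,0,-0.002],0],
  ],
)

```text
time_s: 82.55
eef_pos: [0.5514, 0.3495, -0.0344]
eef_rot: [0.005, 0.682, 0.732, 0.0]
wrist_force: [-15.4, -3.3, 29.5]
opening: -0.002
```

```bash
python3 - <<'E'
from st import *
o=st()
E
```

```text
t 82.55 p [ 0.5514  0.3495 -0.0344] yaw 1.642 toolz [ 0.008 -0.007 -1.   ] F [-15.4  -3.3  29.5] op -0.002
```

>>> drive_tool(
  deltas=[
    [[0,0,0.015],0],
    [[-0.003,0.01,0.03],0],
    [[-0.004,0.04,0.01],0],
    [[-0.004,0.04,0],0],
    [[-0.002,0.01,0],0],
    [[0,0,0],0],
    [[0,0,0],0],
  ],
  gripper=0.78,
)

```text
time_s: 83.25
eef_pos: [0.5398, 0.4504, 0.0187]
eef_rot: [0.005, 0.683, 0.731, -0.001]
wrist_force: [0.6, -0.5, -0.0]
opening: 0.786
```

```bash
python3 - <<'E'
from st import *
s=camera("scene");show(s,"s63",(380,320,520,460),5);o=st()
E
```

```text
t 83.3 p [0.5397 0.45   0.0185] yaw 1.638 toolz [ 0.006 -0.009 -1.   ] F [ 0.8 -0.4 -0.5] op 0.782
```

Aligned. Descend.

>>> drive_tool(
  deltas=[
    [[-0.001,0.001,-0.015],0],
    [[0,0,-0.015],0],
    [[0,0,-0.006],0],
    [[0,0,0],0],
  ],
)

```text
time_s: 83.7
eef_pos: [0.5384, 0.4461, -0.0232]
eef_rot: [0.005, 0.685, 0.729, -0.003]
wrist_force: [-0.4, -0.4, 0.5]
opening: 0.781
```

```bash
python3 - <<'E'
from st import *
s=camera("scene");show(s,"s64",(380,320,520,460),5);o=st()
E
```

```text
t 83.75 p [ 0.5384  0.4462 -0.0229] yaw 1.634 toolz [ 0.003 -0.012 -1.   ] F [-0.4 -0.5 -0.5] op 0.782
```

>>> drive_tool(
  deltas=[
    [[0,0.004,-0.008],0.004],
    [[0,0,-0.003],0],
    [[0,0,-0.002],0],
    [[0,0,0],0],
  ],
)

```text
time_s: 84.15
eef_pos: [0.5392, 0.4508, -0.0363]
eef_rot: [0.005, 0.683, 0.73, -0.003]
wrist_force: [-0.6, -0.1, -1.0]
opening: 0.779
```

>>> drive_tool(
  deltas=[
    [[0,0,0],0],
    [[0,0,0],0],
    [[0,0,0],0],
    [[0,0,0],0],
    [[0,0,0],0],
    [[0,0,0],0],
  ],
  gripper=0.0,
)

```text
time_s: 84.75
eef_pos: [0.5402, 0.4517, -0.0346]
eef_rot: [0.006, 0.683, 0.731, -0.001]
wrist_force: [0.1, -0.5, -1.2]
opening: 0.601
```

>>> drive_tool(
  deltas=[
    [[0,0,0.01],0],
    [[0,0,0.03],0],
    [[0,0,0.04],0],
    [[0,0,0.045],0],
    [[0,0,0.04],0],
    [[0,0,0],0],
  ],
)

```text
time_s: 85.35
eef_pos: [0.5373, 0.4499, 0.1372]
eef_rot: [0.005, 0.683, 0.731, -0.003]
wrist_force: [0.9, 1.3, 0.2]
opening: 0.598
```

```bash
python3 - <<'E'
from st import *
s=camera("scene");show(s,"s65",(340,240,520,460),3);o=st()
E
```

```text
t 85.4 p [0.5361 0.4491 0.1342] yaw 1.638 toolz [-0.    -0.013 -1.   ] F [ 1.1  0.8 -0.7] op 0.598
```

>>> drive_tool(
  deltas=[
    [[-0.005,-0.03,0],0],
    [[-0.006,-0.044,0],0],
    [[-0.006,-0.044,0],0],
    [[-0.006,-0.044,0],0],
    [[-0.004,-0.044,0],0],
    [[0,-0.044,0],0],
    [[0,-0.044,0],0],
    [[0.01,-0.044,0],0],
    [[0.015,-0.044,0],0],
  ],
)

```text
time_s: 86.3
eef_pos: [0.5214, 0.0588, 0.1252]
eef_rot: [-0.001, 0.679, 0.734, -0.01]
wrist_force: [1.5, -0.2, 0.6]
opening: 0.595
```

```bash
python3 - <<'E'
from st import *
o=st()
E
```

```text
t 86.3 p [0.5214 0.0588 0.1252] yaw 1.649 toolz [-0.014 -0.014 -1.   ] F [ 1.5 -0.2  0.6] op 0.595
```

>>> drive_tool(
  deltas=[
    [[0.018,-0.041,0],0],
    [[0.018,-0.041,0],0],
    [[0.018,-0.041,0],0],
    [[0.015,-0.03,0],0],
    [[0,0,0],0],
    [[0,0,0],0],
  ],
)

```text
time_s: 86.9
eef_pos: [0.5873, -0.1062, 0.1185]
eef_rot: [-0.005, 0.682, 0.731, -0.013]
wrist_force: [-1.0, 0.4, -0.5]
opening: 0.602
```

```bash
python3 -c "
from st import *
st()"; cat edge.py h.py | head -80
```

```text
t 86.9 p [ 0.5873 -0.1062  0.1185] yaw 1.641 toolz [-0.025 -0.011 -1.   ] F [-1.   0.4 -0.5] op 0.602
from st import *
B=np.array([.5963,-.1060]);psi=.0814
ex=np.array([np.cos(psi),np.sin(psi)]);ey=np.array([-ex[1],ex[0]])
def edge(s,p,q,z):
    P=ray(s,[p,q],z)[:,:2];d=P[1]-P[0]
    L=np.hypot(*d);n=np.array([-d[1],d[0]])/L
    if n[1]>0:n=-n
    c=P.mean(0)+n*.040;yaw=np.arctan2(-n[0],n[1])if 0 else np.arctan2(n[0],-n[1])
    o=get_obs()["eef_pos"][:2]
    e=c-B;print("z",round(z,3),"L",L.round(4),"c",c.round(4),"yaw",round(float(yaw),3),"c-tcp",(c-o).round(4),"err x,y board",(e@ex).round(4),(e@ey).round(4))
def corner(s,px,z,sx=-1,sy=1):
    P=ray(s,[px],z)[0][:2]-B-sx*.027*ex-sy*.040*ey
    print("corner err board x,y",(P@ex).round(4),(P@ey).round(4))
import numpy as np,cv2
from bench import get_obs,camera
from scipy.spatial.transform import Rotation as R
def rot(c):
    q=c["attitude"];return R.from_quat([q[1],q[2],q[3],q[0]]).as_matrix()
def ray(c,uv,z):
    uv=np.atleast_2d(np.array(uv,float))
    d=np.c_[(uv[:,0]-c["cx"])/c["fx"],(uv[:,1]-c["cy"])/c["fy"],np.ones(len(uv))]@ro
[... 606 characters left out ...]
CHAIN_APPROX_NONE)
    return [k for k in cs if cv2.contourArea(k)>amin]
def rects(c,col,z,smin=0,smax=9):
    out=[]
    for k in blobs(c,col):
        P=ray(c,k[:,0,:],z)[:,:2].astype(np.float32)
        r=cv2.minAreaRect(P*1000);b=cv2.boxPoints(r)
        e=b[1]-b[0];f=b[2]-b[1]
        if np.hypot(*e)<np.hypot(*f):e=f
        a=np.arctan2(e[1],e[0]);a=(a+np.pi/2)%np.pi-np.pi/2
        out.append((np.round(r[0],1),np.round(sorted(r[1]),1),round(float(a),3),k[:,0].mean(0).round()))
    return out
def show(c,name,box=None,s=1):
    f=c["frame"][:,:,::-1]
    if box:f=f[box[1]:box[3],box[0]:box[2]]
    cv2.imwrite(f"pics/{name}.png",cv2.resize(f,None,fx=s,fy=s,interpolation=cv2.INTER_CUBIC))
```

>>> drive_tool(
  deltas=[
    [[0.008,0,-0.03],0.01],
    [[0,0,-0.025],0],
    [[0,0,0],0],
    [[0,0,0],0],
  ],
)

```text
time_s: 87.3
eef_pos: [0.5929, -0.1017, 0.0612]
eef_rot: [-0.007, 0.677, 0.736, -0.013]
wrist_force: [-0.3, 0.4, -0.9]
opening: 0.604
```

```bash
python3 -c "
from edge import *
s=camera('scene');st();show(s,'s70',(200,130,320,260),4.5)"
```

```text
t 87.35 p [ 0.5926 -0.1015  0.0611] yaw 1.654 toolz [-0.028 -0.009 -1.   ] F [ 0.5 -0.   0.2] op 0.601
```

View pics/s70.png

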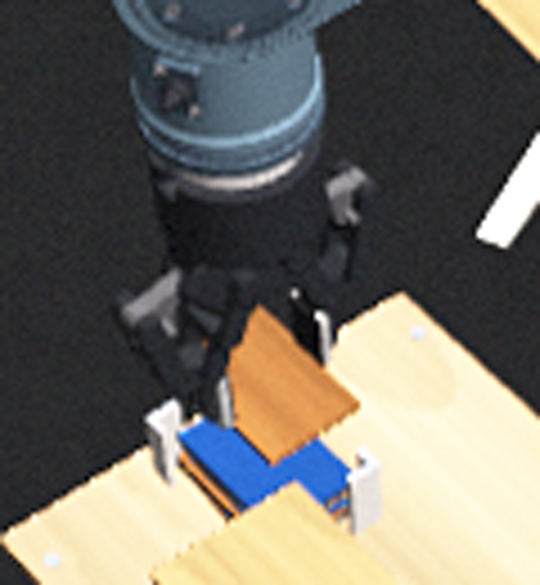

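The crop shows the brown shelf held above the blue card. Its near end edge runs from about (260,233) to (280,220) in the full picture.

```bash
python3 -c "
from edge import *
s=camera('scene');
edge(s,[260.4,232.9],[279.6,220],.106);edge(s,[260.4,232.9],[279.6,220],.100)"
```

```text
z 0.106 L 0.053 c [ 0.5967 -0.0989] yaw 0.117 c-tcp [0.0035 0.0031] err x,y board 0.001 0.0071
z 0.1 L 0.0534 c [ 0.5943 -0.1031] yaw 0.117 c-tcp [ 0.0011 -0.0011] err x,y board -0.0017 0.0031
```

Move −y about 5 mm, +x about 1 mm, and go lower.

>>> drive_tool(
  deltas=[
    [[0.002,-0.005,-0.02],0],
    [[0,0,-0.013],0],
    [[0,0,0],0],
    [[0,0,0],0],
  ],
)

```text
time_s: 87.8
eef_pos: [0.5983, -0.1068, 0.0332]
eef_rot: [-0.003, 0.677, 0.736, -0.011]
wrist_force: [1.0, 0.3, -0.1]
opening: 0.603
```

```bash
python3 -c "
from edge import *
s=camera('scene');st();show(s,'s71',(200,160,320,260),6)"
```

```text
t 87.85 p [ 0.5983 -0.1067  0.0332] yaw 1.655 toolz [-0.02  -0.013 -1.   ] F [ 1.3  0.9 -0.3] op 0.598
```

View pics/s71.png

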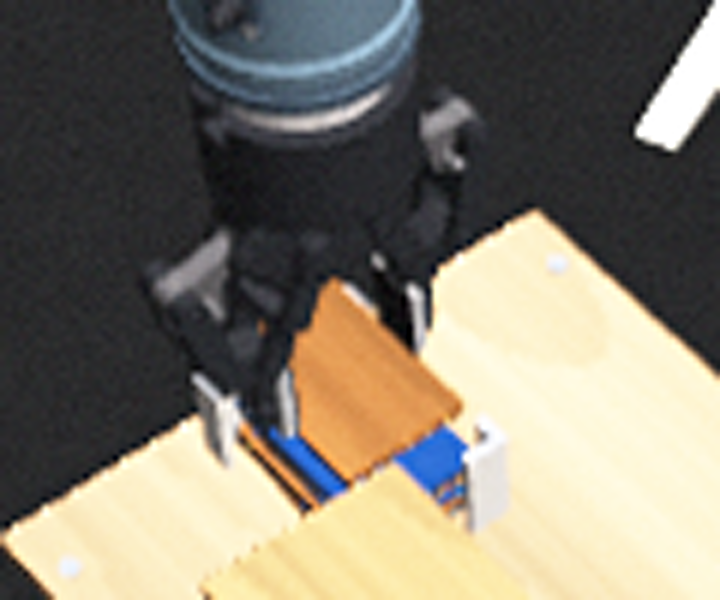

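The held shelf is now just above the card, with its near edge running from (258,240) to (277,228).

```bash
python3 -c "
from edge import *
s=camera('scene');st()
edge(s,[258.3,239.7],[276.8,228],.078);edge(s,[258.3,239.7],[276.8,228],.074)"
```

```text
t 87.9 p [ 0.5984 -0.1068  0.0333] yaw 1.656 toolz [-0.019 -0.013 -1.   ] F [-0.4 -0.9  1. ] op 0.602
z 0.078 L 0.0505 c [ 0.5997 -0.1044] yaw 0.082 c-tcp [0.0013 0.0024] err x,y board 0.0035 0.0013
z 0.074 L 0.0507 c [ 0.5982 -0.1071] yaw 0.082 c-tcp [-0.0002 -0.0003] err x,y board 0.0018 -0.0013
```

>>> drive_tool(
  deltas=[
    [[-0.002,0,-0.01],0],
    [[0,0,-0.008],0],
    [[0,0,0],0],
    [[0,0,0],0],
  ],
)

```text
time_s: 88.3
eef_pos: [0.5968, -0.1069, 0.015]
eef_rot: [-0.002, 0.677, 0.736, -0.011]
wrist_force: [-0.7, -0.6, -0.7]
opening: 0.599
```

```bash
python3 -c "
from edge import *
s=camera('scene');st();show(s,'s72',(200,160,320,260),6)"
```

```text
t 88.35 p [ 0.5967 -0.1069  0.015 ] yaw 1.656 toolz [-0.018 -0.013 -1.   ] F [-0.5 -0.2 -0.4] op 0.602
```

View pics/s72.png

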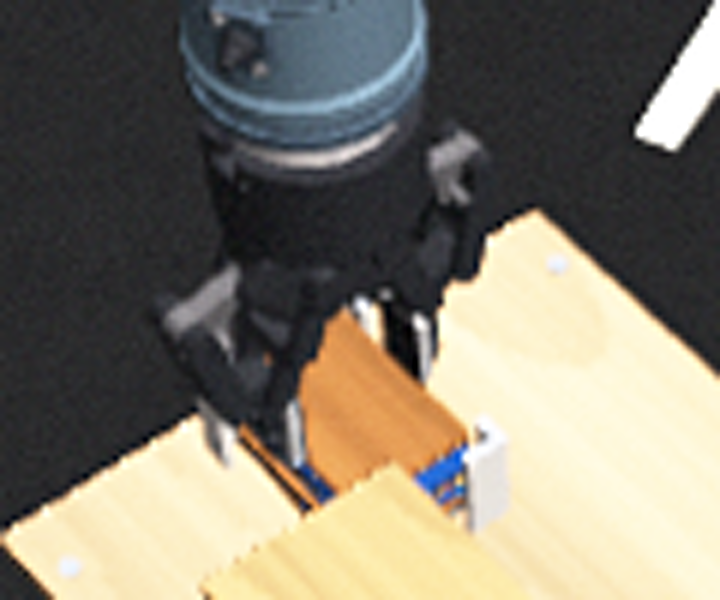

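The shelf is about 8 mm above the stack and inside the corners, with its right corner at about (277,234). Going down gently.

>>> drive_tool(
  deltas=[
    [[0,0,-0.004],0],
    [[0,0,-0.002],0],
    [[0,0,-0.001],0],
    [[0,0,-0.001],0],
  ],
)

```text
time_s: 88.75
eef_pos: [0.5974, -0.1071, 0.007]
eef_rot: [-0.002, 0.677, 0.736, -0.011]
wrist_force: [-0.4, 0.6, 6.8]
opening: 0.607
```

Contact at the expected height (rep z 0.007). Releasing.

>>> drive_tool(
  deltas=[
    [[0,0,0],0],
    [[0,0,0],0],
  ],
)

```text
time_s: 88.95
eef_pos: [0.5976, -0.1071, 0.0072]
eef_rot: [-0.001, 0.677, 0.736, -0.011]
wrist_force: [-0.1, 0.1, -0.4]
opening: 0.597
```

>>> drive_tool(
  deltas=[
    [[0,0,0.0005],0],
    [[0,0,0],0],
    [[0,0,0],0],
    [[0,0,0.01],0],
    [[0,0,0.04],0],
    [[0,0,0.04],0],
    [[0,0,0.04],0],
    [[-0.03,0,0.03],0],
    [[-0.045,-0.02,0],0],
    [[-0.045,-0.02,0],0],
  ],
  gripper=0.78,
)

```text
time_s: 89.95
eef_pos: [0.477, -0.1463, 0.1776]
eef_rot: [0.001, 0.675, 0.738, -0.01]
wrist_force: [0.4, -1.6, 0.3]
opening: 0.779
```

>>> drive_tool(
  deltas=[
    [[-0.045,-0.04,0],0],
    [[-0.045,-0.04,0],0],
    [[-0.04,-0.04,0],0],
    [[0,-0.04,0],0],
    [[0,-0.04,0],0],
    [[0,0,0],0],
  ],
)

```text
time_s: 90.55
eef_pos: [0.3602, -0.3336, 0.1843]
eef_rot: [0.007, 0.675, 0.738, -0.012]
wrist_force: [1.0, 0.6, -0.2]
opening: 0.777
```

```bash
python3 -c "
from edge import *
s=camera('scene');t=camera('top');st();show(s,'s73',(190,90,390,270),4);show(t,'t73');print(rects(t,'brown',.051));print(rects(t,'red',.02))"
```

```text
t 90.65 p [ 0.3606 -0.3297  0.1836] yaw 1.662 toolz [-0.006 -0.023 -1.   ] F [ 0.1  0.1 -0.1] op 0.779
[(array([ 597.8, -105.8]), array([49.6, 76.7]), -1.475, array([372., 196.])), (array([724.5, 516.5]), array([23.1, 33.1]), -1.293, array([ 94., 145.])), (array([1005.9,   13.4]), array([  84.5, 1452.1]), 1.549, array([316.,  15.]))]
[(array([581.3,  88.2]), array([22.8, 66.4]), -0.01, array([286., 207.]))]
```

View pics/s73.png

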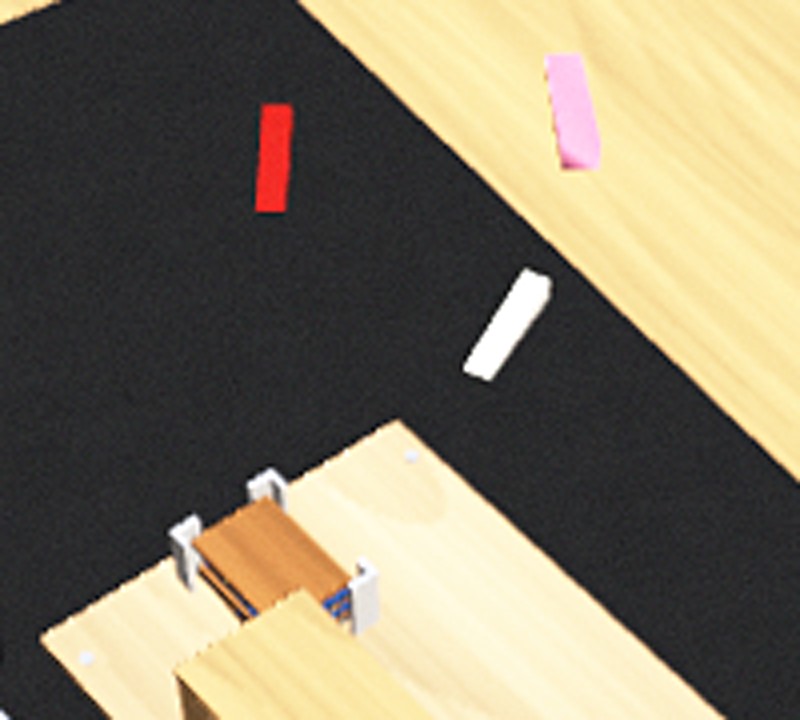

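View pics/t73.png

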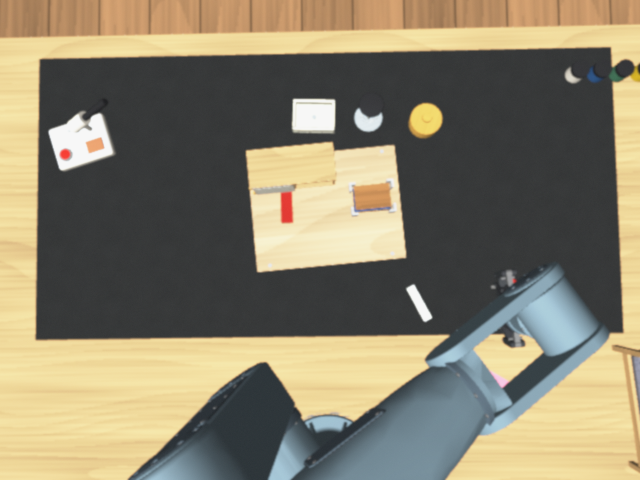

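The stack is flat, with brown on top and centred within 2 mm of the bay centre. One last close look at the door and wedge.

```bash
python3 -c "
from edge import *
t=camera('top');show(t,'t74',(240,135,410,275),4.7)
b=np.array([.5977,-.0006])
# expected shut door face line at top z .121 : board x 24, y 66..154 ; ajar tip
import numpy as np
for z in(.02,.118):print(z,proj(t,[[*(b+.024*ex+y*ey),z] for y in(.066,.154)]).round(1))
st()"
```

```text
0.02 [[295.1 191.1]
 [256.7 194.8]]
0.118 [[292.5 184.6]
 [251.3 188.6]]
t 90.7 p [ 0.3608 -0.3287  0.1832] yaw 1.663 toolz [-0.006 -0.023 -1.   ] F [ 0.  -0.7 -0.8] op 0.778
```

View pics/t74.png

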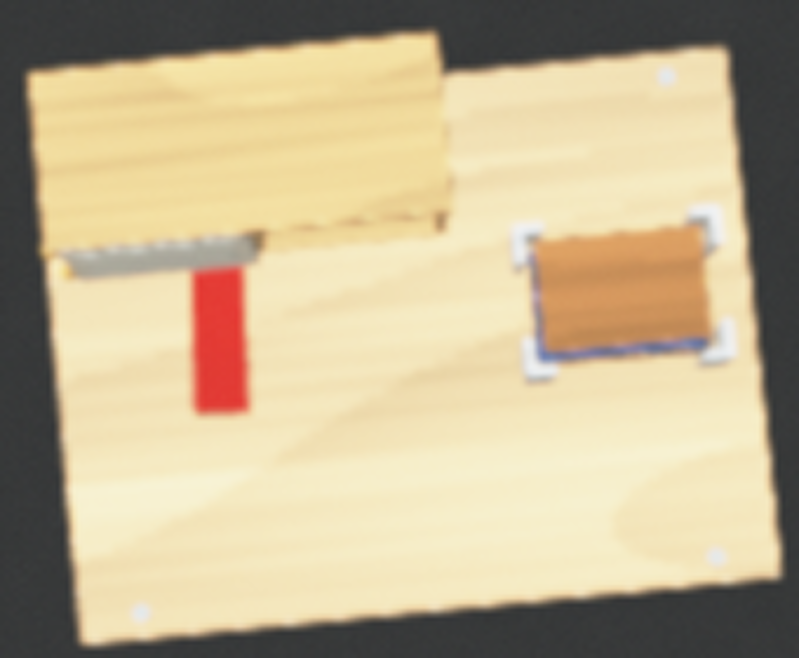

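The picture shows the door face at crop (70,278)–(250,262), parallel to the sideboard. The wedge is under it and the stack sits inside all four corners. Handing in.

```bash
python3 -c "
from bench import *
print(hand_in())"
```

```text
the job is handed in; nothing more can be done
None
```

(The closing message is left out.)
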